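# Load the bottle feeder and set its guide

### The arm

A 6-joint arm with a two-finger parallel gripper is mounted at the origin on the work surface. World frame = base frame: x ahead of the robot, y to its left, z up, the work surface at z = 0. Lengths are in mm, angles in rad, forces in N, time in s.
With the tool pointing down it reaches from about 375 to 900 mm from the base axis. Payload 3.1 kg.
Tool frame: the origin (TCP) lies midway between the tips of the shut fingers; the grasp point (between the pads) lies 19 mm behind it; z points along the fingers, y is the line along which they close (so a half turn about z gives the same grasp; the last joint's range is limited). The gripper opens to 87 mm and grips with 3 to 60 N. Pads are 19 mm wide; open, the fingers measure 117 mm over their backs; the gripper's body (75 mm by 190 mm) begins 51 mm behind the grasp point.
Start: joints at [1.05, 0.527, 1.433, -0, 1.181, -0.178], TCP at [209.448, 588.836, 222.548] pointing down, gripper open.
Joint ranges: [-3.08, 3.08], [-0.75, 2.2], [0.22, 2.44], [-1.43, 4.57], [0, 2.65], [-2.85, 2.85]. Speed limits (rad/s): [2.79, 2.79, 3.14, 3.14, 3.14, 3.14].

### API

Orientations are given as [roll, pitch, yaw] about the fixed x, y, z axes, in that order (R = Rz(yaw) Ry(pitch) Rx(roll)).
In Python, from workcell import * gives the robot as it stands. The module is installed in compiled form; this text tells all that it offers.
- The arm moves only by the tool step_arm, never from a script. Its argument "series" is a list of rows, each an object of numbers: "grip": the closure, from 0 (fully open) to 1 (shut); "dx", "dy", "dz": the shift along the tool's x, y, z in mm; "wx", "wy", "wz": the turn, a rotation vector about the tool's x, y, z in rad. A call has exactly 10 rows; each row shifts and turns the commanded pose from where the row before left it, along the tool's axes as they then stand; what a row does not reach is not made up. A row lasts 1/10 s, in which the tool goes at most 50 mm and 8.59 degrees, less where a joint would pass 70% of its speed; a pose out of reach is approached as far as the arm can. A call with a gripper value outside its range is refused whole. The fingers move at their own pace and stop on an object; the grip force is fixed at half the most. Time passes only in rows, so rows that do not move let the fingers close, or fill a call up. It gives the time, the measured TCP pose, the force, the opening and the grip force at its end, in the units of the state.
- get_state(): the state, without advancing time (a new reading comes with each control period).
- read_camera(name): name is "scene" or "top"; returns a dict with "pixels" (480x640x3 uint8, red, green, blue), "fx", "fy", "cx", "cy" (pixels), "k1" (the pictures are not rectified: a ray, as slopes to the right and down, at radius r is drawn at 1 + k1 r^2 times it, then the intrinsics apply), "R" (3x3) and "t" (3): a world point X has camera coordinates R X + t. Camera axes: x right, y down, z forward; pixel columns grow to the right and rows downward; lengths in mm; the calibration is good to about 2 mm. A picture is of the moment at which its call begins. There is no depth.
- close_job(): hands the job in; it is judged then, once.
The state is a dict: "time_s": time; "q": joint angles; "joint_vel": joint speeds; "effort": joint torques, N m; "ee_pos": TCP position; "ee_rot": TCP orientation; "wrist_force": force on the tool from outside, world axes, zero at the start; "torque": the same for the moment, N m; "grip_width": finger opening in mm; "finger_force": force on a finger pad.
Only numpy, scipy, OpenCV 4.12 (cv2) and the standard library are available. Lean on these libraries where they do the work, as an engineer would, in place of code of your own. Each camera call takes 0.05 s, during which the arm holds its last target. There are 200 camera calls.

### The job

Set up the bench feeder for decorating: slide the lock fully to its free end and lay every white square bottle that lies loose on the bench into the tilted rail, all with the neck uphill, in a closed-up row against the stop at the rail's low end. Then crank the handwheel clockwise until you feel its stop, back it off a quarter turn so the guide has running clearance, and finally slide the lock fully back to its locked end. Leave the bucket, the water bottle and the squeeze bottle where they stand.

Things in the scene. Friction and masses are not known exactly. Their poses are not given: they have to be found in the camera images.
- rail: Tilted steel feed rail of the feeder, open on top. Origin: on its floor at the low-end stop's inner face, midway between far wall and closed guide. x = uphill (slope 14 degrees, floor 325 mm long), y = sideways to the guide (robot's side), z = out of the floor. Far wall's inner face at y = -25 mm. Side walls 14 mm high, 8 mm thick; end stop 30 mm high. Slippery: a bottle let go slides down by itself.
- guide (a joint): The movable side wall (guide) on the robot's side of the rail, m: its inner face is at rail y = 37 mm minus this value. Driven by the handwheel, 12 mm over its whole range; not for handling. Channel 62 mm wide when fully open, 50 mm at the handwheel's stop.
- handwheel (a joint): Level metal handwheel (110 mm, 105 mm above the table), rad, growing clockwise seen from above. Clockwise closes the guide. Starts between 0 and 5; the closing stop (hard) is met at 18.0. A quarter turn is 1.57. Takes about 2 N at the crank handle; stays where it is left.
- wheel_axis (a point): Point on the handwheel's vertical axis, 130 mm above the table.
- crank_top (a point): Top centre of the handwheel's crank handle: an upright black round peg 20 mm in diameter and 46 mm tall standing on the rim, 55 mm from the axis, top 159 mm above the table; it spins freely on its own pin, so it can be held and carried round without turning the hand.
- lock (a joint): Lock slide, m: 0 = fully locked, 0.070 = fully free; hard stops at both ends, about 2 N of friction, stays where it is left.
- lock_top (a point): Top centre of the lock's grip: a black block 28 mm (feeder x) by 20 mm (feeder y, the sliding direction) and 42 mm tall; its top is 93 mm, the track under it 50 mm above the table. It is freed by sliding along feeder +y, to the left as the robot sees it.
- machine: The feeder's base plate, 12 mm thick, fixed to the table. Origin on the table; x points away from the robot, y to the left (the rail's uphill direction seen from above), z up. The handwheel's axis is at y = -200 mm; the lock slide runs along y at x = -140 mm.
- bottle1: White square bisque bottle lying on its side, 46 x 46 mm across, 75 mm long in all: a 55 mm long square body and a 20 mm long round neck (25 mm thick) at one end. Origin at the centre of the square body, x points along the bottle towards the neck; the neck's end is 47.5 mm from the origin and the flat foot 27.5 mm. 0.1 to 0.2 kg. It may be absent.
- bottle2: White square bisque bottle lying on its side, 46 x 46 mm across, 75 mm long in all: a 55 mm long square body and a 20 mm long round neck (25 mm thick) at one end. Origin at the centre of the square body, x points along the bottle towards the neck; the neck's end is 47.5 mm from the origin and the flat foot 27.5 mm. 0.1 to 0.2 kg. It may be absent.
- bottle3: White square bisque bottle lying on its side, 46 x 46 mm across, 75 mm long in all: a 55 mm long square body and a 20 mm long round neck (25 mm thick) at one end. Origin at the centre of the square body, x points along the bottle towards the neck; the neck's end is 47.5 mm from the origin and the flat foot 27.5 mm. 0.1 to 0.2 kg. It may be absent.
- bottle4: White square bisque bottle lying on its side, 46 x 46 mm across, 75 mm long in all: a 55 mm long square body and a 20 mm long round neck (25 mm thick) at one end. Origin at the centre of the square body, x points along the bottle towards the neck; the neck's end is 47.5 mm from the origin and the flat foot 27.5 mm. 0.1 to 0.2 kg. It may be absent.
- bucket: Green plastic pot, 130 mm wide, 110 mm tall, not part of the job. Origin under its centre.
- water: Clear bottle with blue cap, 64 mm wide, 190 mm tall, not part of the job. Origin under its centre.
- squeeze: White squeeze bottle with a thin nozzle, 50 mm wide, 130 mm tall, not part of the job. Origin under its centre.
There are look-alikes about, which are no part of the job. What is shaped like the bottle1 but orange or purple is not meant.

How it is judged (in metres and radians):
On the way, in this order (a step that is already met when the one before it is completed fails the run):
1. the lock is fully at its free end and every bottle lies in the rail, neck uphill, in a closed-up row (value of joint lock above 0.066 m and y of bottle1 in the frame of rail between -0.018 and 0.022 m and z of bottle1 in the frame of rail between 0.016 and 0.031 m and x of bottle1 in the frame of rail between 0.018 and 0.3 m and angle between the x axis of each of bottle1, bottle2, bottle3, bottle4 and the x axis of rail, either way round below 0.2 rad and x of rail in the frame of bottle1 below -0.015 m and (x of bottle1 in the frame of rail below 0.037 m or x of bottle2 in the frame of bottle1 between -0.085 and -0.066 m or x of bottle3 in the frame of bottle1 between -0.085 and -0.066 m or x of bottle4 in the frame of bottle1 between -0.085 and -0.066 m) and y of bottle2 in the frame of rail between -0.018 and 0.022 m and z of bottle2 in the frame of rail between 0.016 and 0.031 m and x of bottle2 in the frame of rail between 0.018 and 0.3 m and x of rail in the frame of bottle2 below -0.015 m and (x of bottle2 in the frame of rail below 0.037 m or x of bottle1 in the frame of bottle2 between -0.085 and -0.066 m or x of bottle3 in the frame of bottle2 between -0.085 and -0.066 m or x of bottle4 in the frame of bottle2 between -0.085 and -0.066 m) and y of bottle3 in the frame of rail between -0.018 and 0.022 m and z of bottle3 in the frame of rail between 0.016 and 0.031 m and x of bottle3 in the frame of rail between 0.018 and 0.3 m and x of rail in the frame of bottle3 below -0.015 m and (x of bottle3 in the frame of rail below 0.037 m or x of bottle1 in the frame of bottle3 between -0.085 and -0.066 m or x of bottle2 in the frame of bottle3 between -0.085 and -0.066 m or x of bottle4 in the frame of bottle3 between -0.085 and -0.066 m) and y of bottle4 in the frame of rail between -0.018 and 0.022 m and z of bottle4 in the frame of rail between 0.016 and 0.031 m and x of bottle4 in the frame of rail between 0.018 and 0.3 m and x of rail in the frame of bottle4 below -0.015 m and (x of bottle4 in the frame of rail below 0.037 m or x of bottle1 in the frame of bottle4 between -0.085 and -0.066 m or x of bottle2 in the frame of bottle4 between -0.085 and -0.066 m or x of bottle3 in the frame of bottle4 between -0.085 and -0.066 m)), for 0.2 s.
2. the handwheel has been cranked clockwise to its stop, with the lock free (value of joint handwheel above 17.88 rad and value of joint lock above 0.06 m), for 0.1 s.
3. the handwheel is backed off a quarter turn (within 20 degrees), the lock still free (value of joint handwheel between 16.08 and 16.78 rad and value of joint lock above 0.06 m), for 0.2 s.
4. the lock is back at its locked end (value of joint lock below 0.004 m), for 0.2 s.
At the end, for the whole second after the job is handed in: Every bottle present lies at rest on the rail's floor between the walls, neck uphill, in line with the rail, the row closed up (gaps under 10 mm) against the low-end stop; the handwheel stands a quarter turn (within 20 degrees) short of its closing stop; the lock is within 4 mm of its locked end (y of bottle1 in the frame of rail between -0.018 and 0.022 m and z of bottle1 in the frame of rail between 0.016 and 0.031 m and x of bottle1 in the frame of rail between 0.018 and 0.3 m and angle between the x axis of each of bottle1, bottle2, bottle3, bottle4 and the x axis of rail, either way round below 0.2 rad and x of rail in the frame of bottle1 below -0.015 m and (x of bottle1 in the frame of rail below 0.037 m or x of bottle2 in the frame of bottle1 between -0.085 and -0.066 m or x of bottle3 in the frame of bottle1 between -0.085 and -0.066 m or x of bottle4 in the frame of bottle1 between -0.085 and -0.066 m) and y of bottle2 in the frame of rail between -0.018 and 0.022 m and z of bottle2 in the frame of rail between 0.016 and 0.031 m and x of bottle2 in the frame of rail between 0.018 and 0.3 m and x of rail in the frame of bottle2 below -0.015 m and (x of bottle2 in the frame of rail below 0.037 m or x of bottle1 in the frame of bottle2 between -0.085 and -0.066 m or x of bottle3 in the frame of bottle2 between -0.085 and -0.066 m or x of bottle4 in the frame of bottle2 between -0.085 and -0.066 m) and y of bottle3 in the frame of rail between -0.018 and 0.022 m and z of bottle3 in the frame of rail between 0.016 and 0.031 m and x of bottle3 in the frame of rail between 0.018 and 0.3 m and x of rail in the frame of bottle3 below -0.015 m and (x of bottle3 in the frame of rail below 0.037 m or x of bottle1 in the frame of bottle3 between -0.085 and -0.066 m or x of bottle2 in the frame of bottle3 between -0.085 and -0.066 m or x of bottle4 in the frame of bottle3 between -0.085 and -0.066 m) and y of bottle4 in the frame of rail between -0.018 and 0.022 m and z of bottle4 in the frame of rail between 0.016 and 0.031 m and x of bottle4 in the frame of rail between 0.018 and 0.3 m and x of rail in the frame of bottle4 below -0.015 m and (x of bottle4 in the frame of rail below 0.037 m or x of bottle1 in the frame of bottle4 between -0.085 and -0.066 m or x of bottle2 in the frame of bottle4 between -0.085 and -0.066 m or x of bottle3 in the frame of bottle4 between -0.085 and -0.066 m) and value of joint handwheel between 16.08 and 16.78 rad and value of joint lock below 0.004 m and linear speed of each of bottle1, bottle2, bottle3, bottle4 below 0.02 m/s); the robot touches nothing.
It fails at once if a bystander was moved more than 30 mm or knocked over (distance of any of bucket, water, squeeze from where it was at the start of the episode above 0.03 m or angle between any of bucket, water, squeeze's own z axis and vertical above 0.4 rad).
Of bottle1, bottle2, bottle3, bottle4 only 2 to 4 are there at a start; the rules pass over those that are not, and their reading is None.
At some moment in a run one of bottle1, bottle2, bottle3, bottle4 may be knocked a few centimetres aside while the robot is not near it.
Once in a run the grip may slacken for a moment while it holds something.
It also fails if it takes over 210 s, if anything falls off the work surface, if the arm or the gripper's body presses on something with over 40 N, if the wrist force passes 120 N, or if a joint passes its speed limit or range.

## Working session

There is one attempt and no reset: what is moved stays moved. The work goes in short steps, Python scripts to look and compute and a tool call to move; the robot and the scene stay as the last step left them, time stands still between calls to the robot, and variables do not carry over. Pictures are saved under pics/ and viewed, at most 14 in all, crops included, and the job is handed in when it is done.

Besides the shell and the picture viewer there is one more tool, called as name([rows], argument=value, ...), one row to a line, values as JSON. step_arm: Moves the arm, as the interface text tells. Its arguments: {"type":"object","properties":{"series":{"type":"array"}},"required":["series"]}

```bash
mkdir -p pics
cat > h.py <<'E'
from workcell import *
import numpy as np, cv2, json
def snap(n,fn=None):
    c=read_camera(n)
    if fn: cv2.imwrite('pics/'+fn,c['pixels'][:,:,::-1])
    return c
def K(c): return np.array([[c['fx'],0,c['cx']],[0,c['fy'],c['cy']],[0,0,1.]])
def proj(c,X):
    X=np.atleast_2d(np.array(X,float)); p=X@np.array(c['R']).T+np.array(c['t'])
    s=p[:,:2]/p[:,2:]; r2=(s**2).sum(1,keepdims=True); s=s*(1+c['k1']*r2)
    return s*[c['fx'],c['fy']]+[c['cx'],c['cy']]
def ray(c,uv):
    d=cv2.undistortPoints(np.array([[uv]],float),K(c),np.array([c['k1'],0,0,0.]))[0,0]
    R=np.array(c['R']); return -R.T@np.array(c['t']), R.T@np.array([d[0],d[1],1])
def onz(c,uv,z):
    o,d=ray(c,uv); return o+d*(z-o[2])/d[2]
E
python3 - <<'E'
from h import *
for n in('scene','top'):
    c=snap(n,n+'0.png'); print(n,c['fx'],c['k1'],(-np.array(c['R']).T@np.array(c['t'])).round(0),np.array(c['R']).round(2).tolist())
s=get_state(); print(s)
E
```

```text
scene 518.946449617827 -0.004161423571903374 [1287. -876.  930.] [[0.76, 0.65, -0.02], [0.36, -0.45, -0.82], [-0.54, 0.61, -0.58]]
top 527.298453971187 -0.12433132627957943 [ 376.  -37. 1181.] [[-0.02, -1.0, -0.01], [-0.99, 0.02, -0.13], [0.13, 0.0, -0.99]]
{'time_s': 0.1, 'q': array([ 1.05049076e+00,  5.28389513e-01,  1.43379956e+00, -7.27851166e-05,
        1.18135938e+00, -1.78513029e-01]), 'joint_vel': array([-0.00099655, -0.0028608 , -0.00303803,  0.00083927,  0.00100973,
        0.00128607]), 'effort': array([-4.40433869e-04, -4.40988994e+01, -1.77151376e+01,  6.34577125e-02,
        5.33505587e-02, -5.68507085e-05]), 'ee_pos': array([209.14858177, 588.26026194, 221.6513713 ]), 'ee_rot': array([-3.13965598e+00, -2.81073307e-04,  2.79982754e+00]), 'wrist_force': array([-0.13882711,  0.13621525,  0.45338636]), 'torque': array([-0.05415837, -0.02389   , -0.00906206]), 'finger_force': 0.0, 'grip_width': 87.17682563165144}
```

View pics/scene0.png

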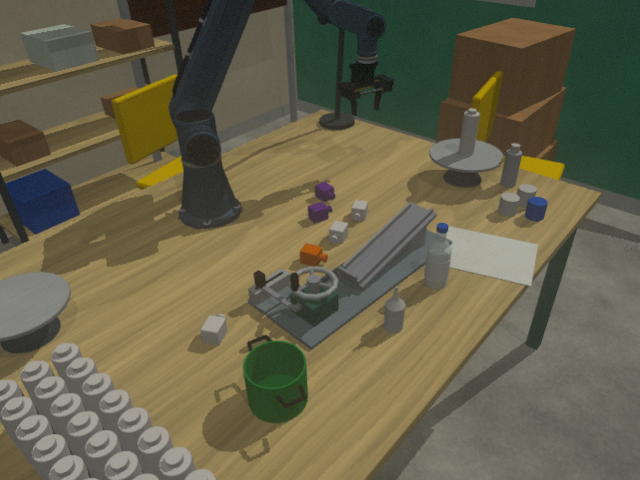

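View pics/top0.png

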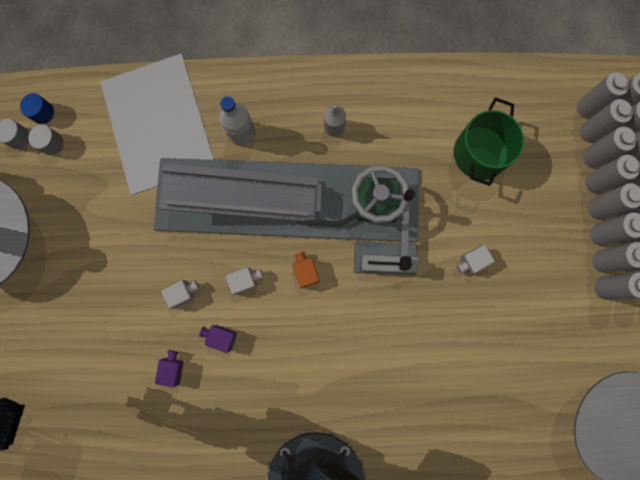

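Run:
```python
import cv2
a=cv2.imread('pics/top0.png'); b=cv2.imread('pics/scene0.png')
cv2.imwrite('pics/c1.png',cv2.convertScaleAbs(cv2.resize(a[150:320,150:350],None,fx=4,fy=3.5,interpolation=cv2.INTER_CUBIC)[:600],alpha=1.5))
cv2.imwrite('pics/c2.png',cv2.convertScaleAbs(cv2.resize(a[150:290,340:510],None,fx=4,fy=4,interpolation=cv2.INTER_CUBIC),alpha=1.5))
cv2.imwrite('pics/c3.png',cv2.convertScaleAbs(cv2.resize(b[190:350,195:455],None,fx=3,fy=3,interpolation=cv2.INTER_CUBIC),alpha=1.4))
```

```text
(no output)
```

View pics/c1.png

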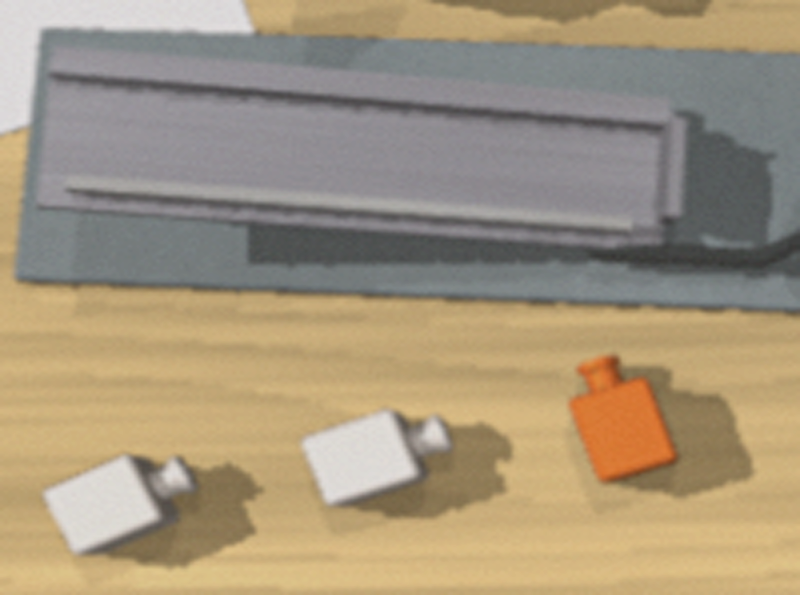

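View pics/c2.png

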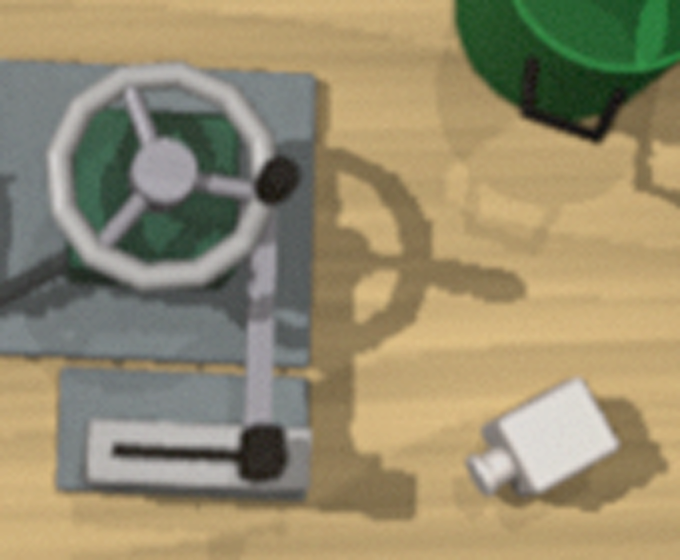

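View pics/c3.png

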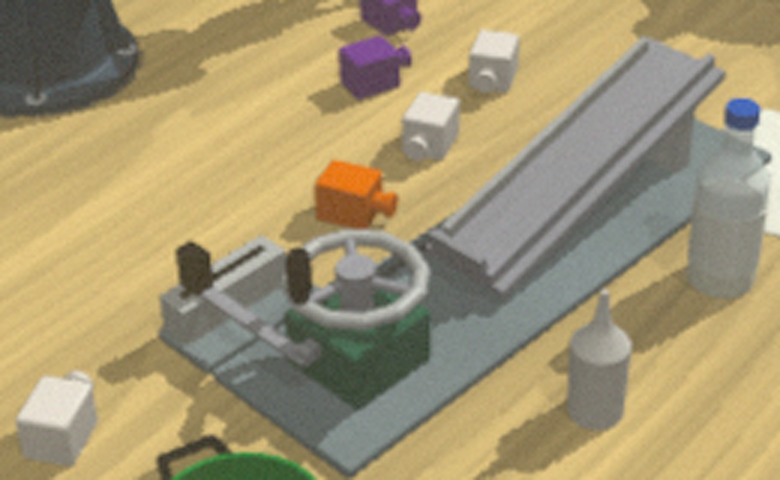

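```bash
cat > m.py <<'E'
from h import *
from scipy.optimize import least_squares
c=snap('top'); s=snap('scene')
C1=lambda p:(150+p[0]/4,150+p[1]/3.5)
C2=lambda p:(340+p[0]/4,150+p[1]/4)
pl=[onz(c,p,12)[:2] for p in (C1((42,30)),C1((17,280)),C2((315,75)),C2((308,362)))]
print('plate',np.round(pl,1).tolist())
d=(pl[0]-pl[2])+(pl[1]-pl[3]); yaw=np.arctan2(-d[0],d[1]); print('yaw',yaw, np.mean(pl,0))
for n,f,q in (('A',C1,[(45,497),(127,455),(162,515),(80,553)]),('B',C1,[(302,440),(390,408),(425,470),(335,505)]),('C',C2,[(498,432),(578,378),(620,440),(530,493)])):
    P=np.array([onz(c,f(p),46)[:2] for p in q]); L=np.linalg.norm(np.roll(P,-1,0)-P,axis=1)
    v=(P[1]-P[0])+(P[2]-P[3]); print(n,P.mean(0).round(1),L.round(1),np.degrees(np.arctan2(v[1],v[0])).round(1))
hub,cr,lk=onz(c,C2((163,172)),130),onz(c,C2((282,175)),159),onz(c,C2((265,440)),93)
print('hub',hub.round(1),'crank',cr.round(1),np.hypot(*(cr-hub)[:2]),'lock',lk.round(1))
E
cat >> m.py <<'E'
X=np.array([-np.sin(yaw),np.cos(yaw),0]);Y=np.array([-np.cos(yaw),-np.sin(yaw),0]) # rail y toward robot
t=np.radians(14); rx=np.cos(t)*X+np.array([0,0,np.sin(t)]); rz=np.cross(rx,Y)
rw=lambda o,p:o+p[0]*rx+p[1]*Y+p[2]*rz
feat=[(C1((50,73)),(325,-25,14)),(C1((662,124)),(0,-25,14)),(C1((52,48)),(325,-33,14)),(C1((672,97)),(0,-33,14))]
r=least_squares(lambda o:np.concatenate([proj(c,rw(o,p))[0]-f for f,p in feat]),[600,-50,50])
print('rail',r.x.round(1),r.fun.round(1),'rz',rz.round(3))
o=r.x
for cam,n in((c,'t'),(s,'s')):
    im=cam['pixels'][:,:,::-1].copy(); im=cv2.resize(im,None,fx=4,fy=4,interpolation=cv2.INTER_CUBIC)
    for seg in ([(0,-25,0),(325,-25,0),(325,-25,14),(0,-25,14),(0,-25,0),(0,37,0),(325,37,0),(325,-25,0)],[(0,-33,14),(325,-33,14)],[(0,-25,30),(0,37,30)]):
        uv=(proj(cam,[rw(o,p) for p in seg])*4+1.5).astype(int); cv2.polylines(im,[uv.reshape(-1,1,2)],False,(0,0,255),1)
    for p in (hub,cr,lk): cv2.circle(im,tuple((proj(cam,p)[0]*4+1.5).astype(int)),4,(0,255,0),1)
    cv2.imwrite(f'pics/o_{n}.png',im[600:1000,600:1400] if n=='t' else im[780:1360,980:1780])
E
python3 m.py
```

```text
plate [[725.1, 342.3], [557.8, 353.1], [683.9, -252.9], [518.9, -240.8]]
yaw -0.06719225701156165 [621.4307983   50.40757936]
A [410.2 291.6] [52.  42.2 50.7 40.1] -62.1
B [437.9 149.2] [51.6 43.  53.1 44.2] -68.0
C [ 471.  -369.7] [54.2 40.7 58.6 37.2] -60.3
hub [ 603.7 -150.7  130. ] crank [ 594.6 -206.7  159. ] 56.65257068422568 lock [ 468.9 -202.4   93. ]
rail [617.6 -14.8  51.1] [ 0.  -1.8  1.2 -1.9 -0.1  1.6 -1.1  2.2] rz [-0.016 -0.241  0.97 ]
```

View pics/o_s.png

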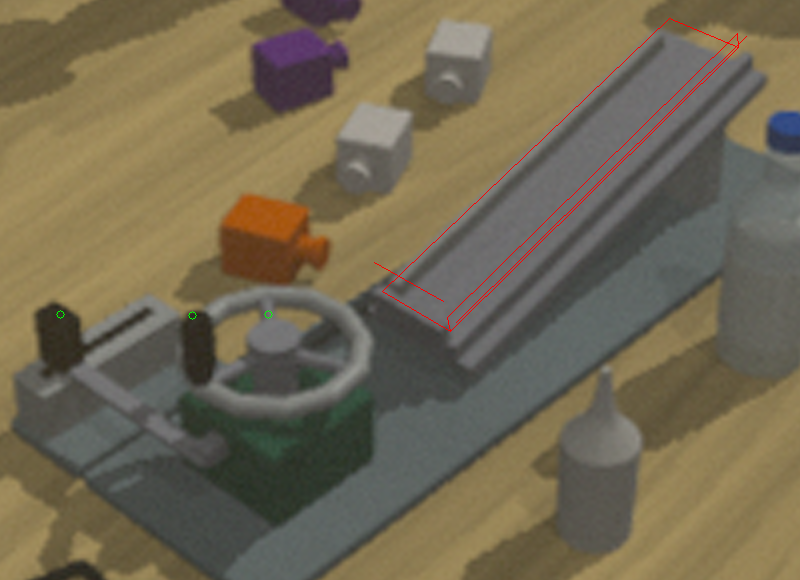

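Run:
```python
import cv2,numpy as np
a=cv2.imread('pics/top0.png'); b=cv2.imread('pics/scene0.png')
z=lambda i,x,y:cv2.convertScaleAbs(cv2.resize(i[y:y+37,x:x+50],(400,296),interpolation=cv2.INTER_CUBIC),alpha=1.8)
cv2.imwrite('pics/z.png',np.vstack([np.hstack([z(a,150,165),z(a,285,178)]),np.hstack([z(b,400,198),z(b,335,245)])]))
```

```text
(no output)
```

View pics/z.png

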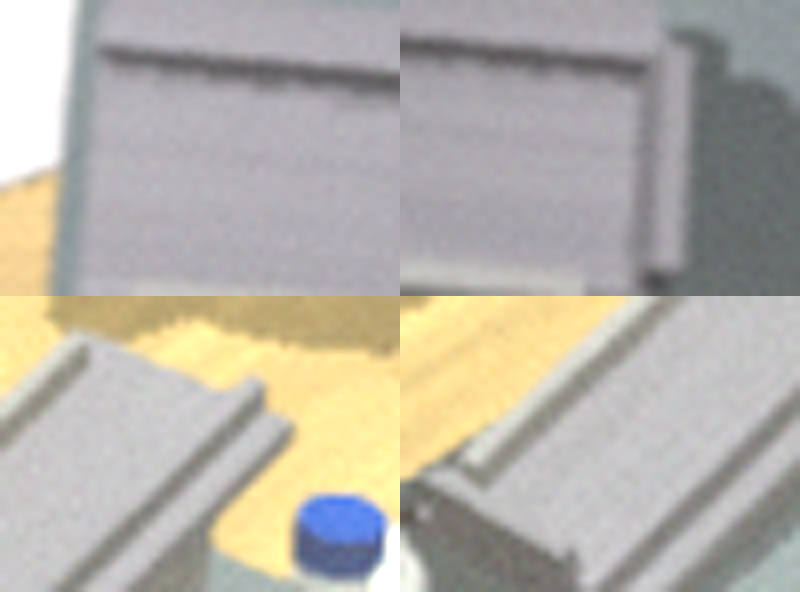

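```bash
cat > m2.py <<'E'
from h import *
from scipy.optimize import least_squares
c=snap('top'); s=snap('scene')
def frame(yaw):
    X=np.array([-np.sin(yaw),np.cos(yaw),0]);Y=np.array([-np.cos(yaw),-np.sin(yaw),0])
    t=np.radians(14); rx=np.cos(t)*X+np.array([0,0,np.sin(t)]); return np.array([rx,Y,np.cross(rx,Y)])
rw=lambda o,p:o[:3]+np.array(p,float)@frame(o[3])
F=[(c,(162.5,171),(325,-25,14)),(c,(163,172.6),(325,-25,0)),(c,(316,185.2),(0,-25,14)),(c,(315.3,187),(0,-25,0)),(s,(430.6,208.5),(325,-25,14)),(s,(433.1,209.5),(325,-33,14))]
G=[(c,315,(0,0,0)),(c,317.5,(0,0,30))]
def f(o): return np.concatenate([proj(k,rw(o,p))[0]-u for k,u,p in F]+[proj(k,rw(o,p))[0][:1]-u for k,u,p in G]+[[(o[3]+.067)*300]])
r=least_squares(f,[610,-15,30,-.067]); o=r.x
print(o.round(3),r.fun.round(1))
print(frame(o[3]).round(3).tolist())
P=[onz(c,(340+161.5/4,150+177/4),z) for z in(105,113)]; print('rim',np.round(P,1).tolist())
for cam,n in((s,'s'),):
    im=cam['pixels'][:,:,::-1].copy(); im=cv2.resize(im,None,fx=4,fy=4,interpolation=cv2.INTER_CUBIC)
    for seg in ([(0,-25,0),(325,-25,0),(325,-25,14),(0,-25,14),(0,-25,0),(0,37,0),(325,37,0),(325,-25,0)],[(0,-33,14),(325,-33,14)],[(0,-25,30),(0,37,30)]):
        uv=(proj(cam,[rw(o,p) for p in seg])*4+1.5).astype(int); cv2.polylines(im,[uv.reshape(-1,1,2)],False,(0,0,255),1)
    cv2.imwrite('pics/o_s2.png',im[780:1160,1280:1780])
E
python3 m2.py
```

```text
[ 6.18937e+02 -1.19430e+01  3.26540e+01 -6.80000e-02] [ 1.4 -0.4  1.3 -0.4 -0.4 -0.3 -1.1 -0.8 -1.3 -0.4 -1.5 -0.4 -1.3 -0.8
 -0.3]
[[0.066, 0.968, 0.242], [-0.998, 0.068, 0.0], [-0.016, -0.241, 0.97]]
rim [[606.5, -152.6, 105.0], [604.8, -151.7, 113.0]]
```

View pics/o_s2.png

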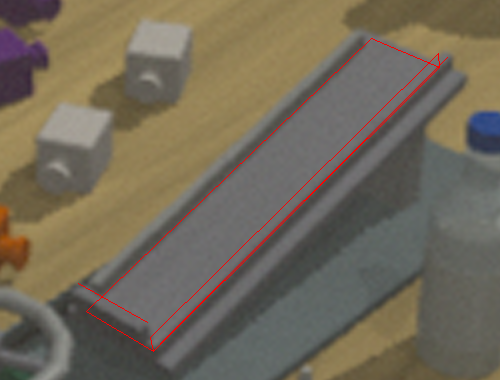

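```bash
cat > p.py <<'E'
from h import *
from scipy.optimize import minimize
from scipy.spatial.transform import Rotation as Ro
RX=np.array([[0.066,0.968,0.242],[-0.998,0.068,0.0],[-0.016,-0.241,0.970]]) # rail axes rows
RO=np.array([618.9,-11.9,32.7])
def plan(pos,R,st=None):
    "one total shift (mm) and rotvec in the current tool frame"
    st=st or get_state(); Rc=Ro.from_euler('xyz',st['ee_rot']); R=R if isinstance(R,Ro) else Ro.from_euler('xyz',[np.pi,0,np.radians(R)])
    d=Rc.inv().apply(np.array(pos)-st['ee_pos']); w=(Rc.inv()*R).as_rotvec()
    print('shift(cur tool)',d.round(1),'turn',w.round(3),np.degrees(w).round(1)); return d,w
B=[(x,y,z) for x in(-27.5,27.5) for y in(-23,23) for z in(0,46)]
N=[(x,12.5*np.cos(a),23+12.5*np.sin(a)) for x in(27,47.5) for a in np.linspace(0,6.28,12,False)]
def mask(c):
    hsv=cv2.cvtColor(c['pixels'],cv2.COLOR_RGB2HSV); return ((hsv[...,1]<60)&(hsv[...,2]>75)).astype(np.uint8)
def sil(c,p):
    a=p[2]; R=np.array([[np.cos(a),-np.sin(a),0],[np.sin(a),np.cos(a),0],[0,0,1]]); m=np.zeros((960*2,1280*2),np.uint8)
    for q in(B,N):
        uv=proj(c,np.array(q)@R.T+[p[0],p[1],0]); cv2.fillConvexPoly(m,cv2.convexHull((uv*4+1.5).round().astype(np.int32)),1)
    return cv2.resize(m*255,(640,480),interpolation=cv2.INTER_AREA)/255.
def find(c,x,y,deg):
    u,v=proj(c,(x,y,23))[0]; M=mask(c).astype(float); w=np.zeros_like(M); w[int(v)-24:int(v)+25,int(u)-30:int(u)+31]=1; M=M*w
    f=lambda p:-(np.minimum(M,sil(c,p)).sum()/np.maximum(M,sil(c,p)).sum())
    best=min((minimize(f,(x,y,np.radians(deg+k)),method='Nelder-Mead',options=dict(initial_simplex=[(x,y,np.radians(deg+k)),(x+10,y,np.radians(deg+k)),(x,y+10,np.radians(deg+k)),(x,y,np.radians(deg+k+12))])) for k in(-15,0,15)),key=lambda r:r.fun)
    print('bottle',best.x[:2].round(1),'deg',np.degrees(best.x[2]).round(1),'IoU',round(-best.fun,2)); return best.x
E
python3 - <<'E'
from p import *
c=snap('top')
for b in((410,292,-62),(438,149,-68),(471,-370,120)): find(c,*b)
plan((450,200,220),176); plan((469,-202,200),176)
# tilted placement joint 6 check
for q1 in(5,10,15,20):
  for flip in(0,180):
    T=np.column_stack([RX[0],-RX[1],-RX[2]]); T=Ro.from_matrix(T)*Ro.from_euler('z',flip,degrees=True)
    W=Ro.from_euler('ZY',[q1,110],degrees=True).inv()*T
    e=W.as_euler('ZYZ',degrees=True); print(q1,flip,e.round(1))
s=get_state(); W=Ro.from_euler('ZY',[s['q'][0],s['q'][1]+s['q'][2]]).inv()*Ro.from_euler('xyz',s['ee_rot']); print(W.as_euler('ZYZ'),s['q'])
E
```

```text
bottle [412.7 296.7] deg -68.3 IoU 0.79
bottle [439.3 153.3] deg -71.6 IoU 0.87
bottle [ 472.7 -371.4] deg 116.4 IoU 0.91
shift(cur tool) [-357.  -285.6    2.4] turn [-0.    -0.    -0.272] [ -0.   -0.  -15.6]
shift(cur tool) [-509.6 -657.9   22.6] turn [-0.    -0.    -0.272] [ -0.   -0.  -15.6]
5 0 [14.9 68.5 93.6]
5 180 [ 14.9  68.5 -86.4]
10 0 [14.7 67.3 98.5]
10 180 [ 14.7  67.3 -81.5]
15 0 [ 14.5  66.1 103.4]
15 180 [ 14.5  66.1 -76.6]
20 0 [ 14.1  64.9 108.5]
20 180 [ 14.1  64.9 -71.5]
[-1.80322320e-05  1.18136958e+00  1.39229537e+00] [ 1.05049283e+00  5.27739473e-01  1.43295239e+00 -1.80322320e-05
  1.18136958e+00 -1.78500959e-01]
```

step_arm([
  {"grip": 0,"dx": -36,"dy": -28},
  {"grip": 0,"dx": -36,"dy": -28},
  {"grip": 0,"dx": -36,"dy": -28},
  {"grip": 0,"dx": -36,"dy": -28},
  {"grip": 0,"dx": -36,"dy": -28},
  {"grip": 0,"dx": -36,"dy": -28},
  {"grip": 0,"dx": -36,"dy": -28},
  {"grip": 0,"dx": -36,"dy": -28},
  {"grip": 0,"dx": -36,"dy": -28},
  {"grip": 0,"dx": -30,"dy": -28},
])

```text
invalid input at $.series[0]: expected keys grip, dx, dy, dz, wx, wy, wz
```

step_arm([
  {"grip": 0,"wz": -0.09,"dx": -15,"dy": -37},
  {"grip": 0,"wz": -0.09,"dx": -13,"dy": -39},
  {"grip": 0,"wz": -0.09,"dx": -10,"dy": -40},
  {"grip": 0,"dx": -5,"dy": -40},
  {"grip": 0,"dx": -5,"dy": -40},
  {"grip": 0,"dx": -5,"dy": -40},
  {"grip": 0,"dx": -5,"dy": -40},
  {"grip": 0,"dx": -5,"dy": -40},
  {"grip": 0,"dx": -5,"dy": -35},
  {"grip": 0,"dx": -5,"dy": -25},
])

```text
invalid input at $.series[0]: expected keys grip, dx, dy, dz, wx, wy, wz
```

```bash
python3 -c "
from p import *
s=get_state();print(s['q'].round(2),s['ee_pos'],s['ee_rot']);plan((469,-202,62),176)"
```

```text
[ 1.05  0.53  1.43 -0.    1.18 -0.18] [209.38516624 588.7068569  222.32063341] [-3.14112835e+00 -6.68220049e-05  2.79979695e+00]
shift(cur tool) [-509.6 -657.9  160.6] turn [-0.    -0.    -0.272] [ -0.   -0.  -15.6]
```

All seven keys are needed in each row.

step_arm([
  {"grip": 0,"dx": -36,"dy": -28,"dz": 0,"wx": 0,"wy": 0,"wz": 0},
  {"grip": 0,"dx": -36,"dy": -28,"dz": 0,"wx": 0,"wy": 0,"wz": 0},
  {"grip": 0,"dx": -36,"dy": -28,"dz": 0,"wx": 0,"wy": 0,"wz": 0},
  {"grip": 0,"dx": -36,"dy": -28,"dz": 0,"wx": 0,"wy": 0,"wz": 0},
  {"grip": 0,"dx": -36,"dy": -28,"dz": 0,"wx": 0,"wy": 0,"wz": 0},
  {"grip": 0,"dx": -36,"dy": -28,"dz": 0,"wx": 0,"wy": 0,"wz": 0},
  {"grip": 0,"dx": -36,"dy": -28,"dz": 0,"wx": 0,"wy": 0,"wz": 0},
  {"grip": 0,"dx": -36,"dy": -28,"dz": 0,"wx": 0,"wy": 0,"wz": 0},
  {"grip": 0,"dx": -36,"dy": -28,"dz": 0,"wx": 0,"wy": 0,"wz": 0},
  {"grip": 0,"dx": -30,"dy": -28,"dz": 0,"wx": 0,"wy": 0,"wz": 0},
])

```text
time_s: 1.35
ee_pos: [450.7, 204.6, 222.9]
ee_rot: [3.141, 0.001, 2.799]
wrist_force: [-0.1, 0.4, 0.2]
grip_width: 86.7
finger_force: 0.0
```

step_arm([
  {"grip": 0,"dx": -15,"dy": -37,"dz": 0,"wx": 0,"wy": 0,"wz": -0.09},
  {"grip": 0,"dx": -13,"dy": -39,"dz": 0,"wx": 0,"wy": 0,"wz": -0.09},
  {"grip": 0,"dx": -10,"dy": -40,"dz": 0,"wx": 0,"wy": 0,"wz": -0.09},
  {"grip": 0,"dx": -5,"dy": -40,"dz": 0,"wx": 0,"wy": 0,"wz": 0},
  {"grip": 0,"dx": -5,"dy": -40,"dz": 0,"wx": 0,"wy": 0,"wz": 0},
  {"grip": 0,"dx": -5,"dy": -40,"dz": 0,"wx": 0,"wy": 0,"wz": 0},
  {"grip": 0,"dx": -5,"dy": -40,"dz": 0,"wx": 0,"wy": 0,"wz": 0},
  {"grip": 0,"dx": -5,"dy": -40,"dz": 0,"wx": 0,"wy": 0,"wz": 0},
  {"grip": 0,"dx": -5,"dy": -35,"dz": 0,"wx": 0,"wy": 0,"wz": 0},
  {"grip": 0,"dx": -5,"dy": -25,"dz": 0,"wx": 0,"wy": 0,"wz": 0},
])

```text
time_s: 2.35
ee_pos: [473.6, -180.1, 222.8]
ee_rot: [-3.141, 0.001, 3.068]
wrist_force: [0.1, -0.2, -0.3]
grip_width: 87.1
finger_force: 0.0
```

```bash
python3 -c "
from p import *
s=get_state();print(s['q'].round(2),s['ee_pos'],s['ee_rot']);plan((469,-202,62),176)"
```

```text
[-0.58  0.37  1.73 -0.    1.05 -2.08] [ 473.56502704 -180.08246952  222.791224  ] [-3.14070363e+00  9.65296752e-04  3.06791344e+00]
shift(cur tool) [  3.1 -22.1 160.8] turn [-0.001  0.001 -0.004] [-0.1  0.1 -0.2]
```

step_arm([
  {"grip": 0,"dx": 3,"dy": -22,"dz": 20,"wx": 0,"wy": 0,"wz": 0},
  {"grip": 0,"dx": 0,"dy": 0,"dz": 30,"wx": 0,"wy": 0,"wz": 0},
  {"grip": 0,"dx": 0,"dy": 0,"dz": 30,"wx": 0,"wy": 0,"wz": 0},
  {"grip": 0,"dx": 0,"dy": 0,"dz": 30,"wx": 0,"wy": 0,"wz": 0},
  {"grip": 0,"dx": 0,"dy": 0,"dz": 20,"wx": 0,"wy": 0,"wz": 0},
  {"grip": 0,"dx": 0,"dy": 0,"dz": 15,"wx": 0,"wy": 0,"wz": 0},
  {"grip": 0,"dx": 0,"dy": 0,"dz": 15,"wx": 0,"wy": 0,"wz": 0},
  {"grip": 0,"dx": 0,"dy": 0,"dz": 0,"wx": 0,"wy": 0,"wz": 0},
  {"grip": 0,"dx": 0,"dy": 0,"dz": 0,"wx": 0,"wy": 0,"wz": 0},
  {"grip": 0.5,"dx": 0,"dy": 0,"dz": 0,"wx": 0,"wy": 0,"wz": 0},
])

```text
time_s: 3.35
ee_pos: [469.4, -199.6, 63.3]
ee_rot: [-3.141, 0.001, 3.07]
wrist_force: [-0.4, 0.0, -0.2]
grip_width: 84.1
finger_force: 0.0
```

step_arm([
  {"grip": 1,"dx": 0,"dy": 0,"dz": 0,"wx": 0,"wy": 0,"wz": 0},
  {"grip": 1,"dx": 0,"dy": 0,"dz": 0,"wx": 0,"wy": 0,"wz": 0},
  {"grip": 1,"dx": 0,"dy": 0,"dz": 0,"wx": 0,"wy": 0,"wz": 0},
  {"grip": 1,"dx": 0,"dy": 0,"dz": 0,"wx": 0,"wy": 0,"wz": 0},
  {"grip": 1,"dx": 0,"dy": 0,"dz": 0,"wx": 0,"wy": 0,"wz": 0},
  {"grip": 1,"dx": 0,"dy": 0,"dz": 0,"wx": 0,"wy": 0,"wz": 0},
  {"grip": 1,"dx": 0,"dy": 0,"dz": 0,"wx": 0,"wy": 0,"wz": 0},
  {"grip": 1,"dx": 0,"dy": 0,"dz": 0,"wx": 0,"wy": 0,"wz": 0},
  {"grip": 1,"dx": 0,"dy": 0,"dz": 0,"wx": 0,"wy": 0,"wz": 0},
  {"grip": 1,"dx": 0,"dy": 0,"dz": 0,"wx": 0,"wy": 0,"wz": 0},
])

```text
time_s: 4.35
ee_pos: [468.8, -199.5, 62.5]
ee_rot: [-3.141, -0.0, 3.07]
wrist_force: [-0.9, -1.5, -0.5]
grip_width: 19.8
finger_force: 30.0
```

step_arm([
  {"grip": 1,"dx": 0,"dy": 8,"dz": 0,"wx": 0,"wy": 0,"wz": 0},
  {"grip": 1,"dx": 0,"dy": 8,"dz": 0,"wx": 0,"wy": 0,"wz": 0},
  {"grip": 1,"dx": 0,"dy": 8,"dz": 0,"wx": 0,"wy": 0,"wz": 0},
  {"grip": 1,"dx": 0,"dy": 8,"dz": 0,"wx": 0,"wy": 0,"wz": 0},
  {"grip": 1,"dx": 0,"dy": 8,"dz": 0,"wx": 0,"wy": 0,"wz": 0},
  {"grip": 1,"dx": 0,"dy": 8,"dz": 0,"wx": 0,"wy": 0,"wz": 0},
  {"grip": 1,"dx": 0,"dy": 8,"dz": 0,"wx": 0,"wy": 0,"wz": 0},
  {"grip": 1,"dx": 0,"dy": 8,"dz": 0,"wx": 0,"wy": 0,"wz": 0},
  {"grip": 1,"dx": 0,"dy": 4,"dz": 0,"wx": 0,"wy": 0,"wz": 0},
  {"grip": 1,"dx": 0,"dy": 2,"dz": 0,"wx": 0,"wy": 0,"wz": 0},
])

```text
time_s: 5.35
ee_pos: [473.6, -136.9, 62.6]
ee_rot: [-3.129, -0.0, 3.078]
wrist_force: [-15.8, -40.6, -7.5]
grip_width: 20.0
finger_force: 30.1
```

step_arm([
  {"grip": 1,"dx": 0,"dy": 1,"dz": 0,"wx": 0,"wy": 0,"wz": 0},
  {"grip": 1,"dx": 0,"dy": 1,"dz": 0,"wx": 0,"wy": 0,"wz": 0},
  {"grip": 1,"dx": 0,"dy": 1,"dz": 0,"wx": 0,"wy": 0,"wz": 0},
  {"grip": 1,"dx": 0,"dy": 0,"dz": 0,"wx": 0,"wy": 0,"wz": 0},
  {"grip": 1,"dx": 0,"dy": 0,"dz": 0,"wx": 0,"wy": 0,"wz": 0},
  {"grip": 1,"dx": 0,"dy": 0,"dz": 0,"wx": 0,"wy": 0,"wz": 0},
  {"grip": 1,"dx": 0,"dy": 0,"dz": 0,"wx": 0,"wy": 0,"wz": 0},
  {"grip": 1,"dx": 0,"dy": 0,"dz": 0,"wx": 0,"wy": 0,"wz": 0},
  {"grip": 1,"dx": 0,"dy": 0,"dz": 0,"wx": 0,"wy": 0,"wz": 0},
  {"grip": 1,"dx": 0,"dy": 0,"dz": 0,"wx": 0,"wy": 0,"wz": 0},
])

```text
time_s: 6.35
ee_pos: [473.5, -136.9, 62.5]
ee_rot: [-3.126, -0.0, 3.077]
wrist_force: [-17.5, -43.8, -8.5]
grip_width: 19.6
finger_force: 30.1
```

step_arm([
  {"grip": 0,"dx": 0,"dy": -4,"dz": 0,"wx": 0,"wy": 0,"wz": 0},
  {"grip": 0,"dx": 0,"dy": 0,"dz": 0,"wx": 0,"wy": 0,"wz": 0},
  {"grip": 0,"dx": 0,"dy": 0,"dz": 0,"wx": 0,"wy": 0,"wz": 0},
  {"grip": 0,"dx": 0,"dy": 0,"dz": 0,"wx": 0,"wy": 0,"wz": 0},
  {"grip": 0,"dx": 0,"dy": 0,"dz": -30,"wx": 0,"wy": 0,"wz": 0},
  {"grip": 0,"dx": 0,"dy": 0,"dz": -40,"wx": 0,"wy": 0,"wz": 0},
  {"grip": 0,"dx": 0,"dy": -40,"dz": -30,"wx": 0,"wy": 0,"wz": 0},
  {"grip": 0,"dx": 0,"dy": -45,"dz": 0,"wx": 0,"wy": 0,"wz": 0},
  {"grip": 0,"dx": 0,"dy": -45,"dz": 0,"wx": 0,"wy": 0,"wz": 0},
  {"grip": 0,"dx": 0,"dy": -45,"dz": 0,"wx": 0,"wy": 0,"wz": 0},
])

```text
time_s: 7.35
ee_pos: [461.6, -305.2, 163.3]
ee_rot: [3.141, 0.001, 3.071]
wrist_force: [0.1, 0.6, -0.2]
grip_width: 85.1
finger_force: 0.0
```

Run:
```python
from p import *
c=snap('top','t2.png'); s=snap('scene','s2.png')
find(c,472.7,-371.4,116.4)
z=lambda i,x,y:cv2.convertScaleAbs(cv2.resize(i[y:y+60,x:x+80,::-1],(400,300),interpolation=cv2.INTER_CUBIC),alpha=1.6)
cv2.imwrite('pics/lk.png',np.hstack([z(c['pixels'],350,220),z(s['pixels'],245,250)]))
L0=np.array([468.9,-202.4,93]); d=np.array([.067,.998,0])
for k in(0,63,70): print(k,proj(c,L0+k*d),proj(s,L0+k*d))
```

```text
bottle [ 455.8 -344.6] deg 115.9 IoU 0.32
0 [[406.27187985 259.98413956]] [[259.86810173 273.3759326 ]]
63 [[375.97595531 258.73425445]] [[278.2163493  262.41822258]]
70 [[372.60295409 258.5942395 ]] [[280.19568627 261.2361529 ]]
```

View pics/lk.png

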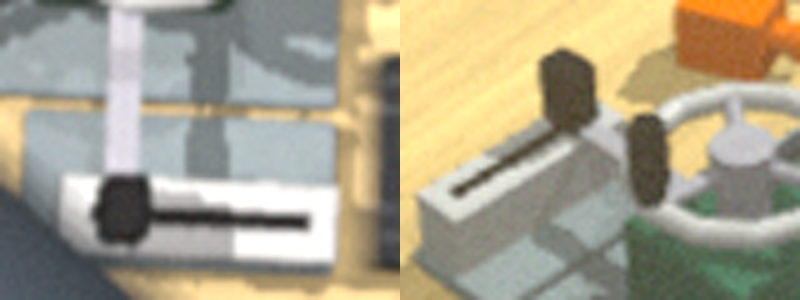

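Run:
```python
from p import *
a=cv2.imread('pics/scene0.png');b=cv2.imread('pics/s2.png')
for n,(u,v) in dict(A=(360,210),B=(338,232),C=(213,330)).items(): print(n,np.abs(a[v-15:v+15,u-15:u+15].astype(int)-b[v-15:v+15,u-15:u+15]).mean().round(1))
c=snap('scene')
print(np.sqrt(0),end=' '); find(c,472.7,-371.4,116.4); find(c,412,296,-68); find(c,439,153,-71)
plan((472.7,-371,100),116.4)
```

```text
A 7.6
B 7.2
C 7.1
0.0 bottle [ 471.3 -370.1] deg 123.6 IoU 0.9
bottle [412.4 293.8] deg -63.3 IoU 0.45
bottle [439.6 150.8] deg -64.8 IoU 0.48
shift(cur tool) [-15.7 -63.2  62.7] turn [0.    0.002 1.035] [ 0.   0.1 59.3]
```

step_arm([
  {"grip": 0,"dx": -8,"dy": -32,"dz": 0,"wx": 0,"wy": 0,"wz": 0},
  {"grip": 0,"dx": -8,"dy": -31,"dz": 0,"wx": 0,"wy": 0,"wz": 0},
  {"grip": 0,"dx": 0,"dy": 0,"dz": 10,"wx": 0,"wy": 0,"wz": 0.14},
  {"grip": 0,"dx": 0,"dy": 0,"dz": 10,"wx": 0,"wy": 0,"wz": 0.14},
  {"grip": 0,"dx": 0,"dy": 0,"dz": 10,"wx": 0,"wy": 0,"wz": 0.14},
  {"grip": 0,"dx": 0,"dy": 0,"dz": 10,"wx": 0,"wy": 0,"wz": 0.14},
  {"grip": 0,"dx": 0,"dy": 0,"dz": 10,"wx": 0,"wy": 0,"wz": 0.14},
  {"grip": 0,"dx": 0,"dy": 0,"dz": 10,"wx": 0,"wy": 0,"wz": 0.14},
  {"grip": 0,"dx": 0,"dy": 0,"dz": 10,"wx": 0,"wy": 0,"wz": 0.14},
  {"grip": 0,"dx": 0,"dy": 0,"dz": 0,"wx": 0,"wy": 0,"wz": 0},
])

```text
time_s: 8.5
ee_pos: [472.2, -365.3, 91.1]
ee_rot: [-3.141, -0.005, 2.092]
wrist_force: [-0.7, -0.5, -0.3]
grip_width: 86.9
finger_force: 0.0
```

step_arm([
  {"grip": 0,"dx": 0,"dy": 0,"dz": 25,"wx": 0,"wy": 0,"wz": 0},
  {"grip": 0,"dx": 0,"dy": 0,"dz": 25,"wx": 0,"wy": 0,"wz": 0},
  {"grip": 0,"dx": 0,"dy": 0,"dz": 15,"wx": 0,"wy": 0,"wz": 0},
  {"grip": 0,"dx": 0,"dy": 0,"dz": 8,"wx": 0,"wy": 0,"wz": 0},
  {"grip": 0,"dx": 0,"dy": 0,"dz": 0,"wx": 0,"wy": 0,"wz": 0},
  {"grip": 0.7,"dx": 0,"dy": 0,"dz": 0,"wx": 0,"wy": 0,"wz": 0},
  {"grip": 1,"dx": 0,"dy": 0,"dz": 0,"wx": 0,"wy": 0,"wz": 0},
  {"grip": 1,"dx": 0,"dy": 0,"dz": 0,"wx": 0,"wy": 0,"wz": 0},
  {"grip": 1,"dx": 0,"dy": 0,"dz": 0,"wx": 0,"wy": 0,"wz": 0},
  {"grip": 1,"dx": 0,"dy": 0,"dz": 0,"wx": 0,"wy": 0,"wz": 0},
])

```text
time_s: 9.5
ee_pos: [472.8, -369.1, 20.0]
ee_rot: [3.141, 0.001, 2.09]
wrist_force: [0.1, -0.5, -0.0]
grip_width: 55.2
finger_force: 0.0
```

```bash
cat >> p.py <<'E'
def railpose(x,y,z,flip=0):
    "TCP so that tip is at rail (x,y,z), tool x uphill"
    T=Ro.from_matrix(np.column_stack([RX[0],-RX[1],-RX[2]]))*Ro.from_euler('z',flip,degrees=True)
    return RO+np.array([x,y,z],float)@RX, T
E
python3 - <<'E'
from p import *
s=get_state(); print(s['ee_pos'].round(1),s['grip_width'],s['q'].round(2))
print(railpose(40,5,60)[0].round(1), railpose(40,5,22)[0].round(1))
# what turn after a pure wz turn to yaw 86
R86=Ro.from_euler('xyz',[np.pi,0,np.radians(86.1)]); print((R86.inv()*railpose(0,0,0)[1]).as_rotvec())
plan(railpose(40,5,100)[0]+[0,0,0],86.1)
E
```

```text
[ 472.8 -369.1   20. ] 55.190214690549745 [-0.85  0.78  1.63 -0.    0.73 -1.37]
[615.6  12.7 100.6] [616.2  21.9  63.7]
[ 2.16061090e-04  2.44235534e-01 -4.03123275e-05]
shift(cur tool) [ 252.6  308.1 -119.5] turn [0.    0.001 0.587] [ 0.   0.  33.6]
```

step_arm([
  {"grip": 1,"dx": 0,"dy": 0,"dz": 0,"wx": 0,"wy": 0,"wz": 0},
  {"grip": 1,"dx": 0,"dy": 0,"dz": 0,"wx": 0,"wy": 0,"wz": 0},
  {"grip": 1,"dx": 0,"dy": 0,"dz": 0,"wx": 0,"wy": 0,"wz": 0},
  {"grip": 1,"dx": 0,"dy": 0,"dz": 0,"wx": 0,"wy": 0,"wz": 0},
  {"grip": 1,"dx": 0,"dy": 0,"dz": -10,"wx": 0,"wy": 0,"wz": 0},
  {"grip": 1,"dx": 0,"dy": 0,"dz": -30,"wx": 0,"wy": 0,"wz": 0},
  {"grip": 1,"dx": 0,"dy": 0,"dz": -35,"wx": 0,"wy": 0,"wz": 0},
  {"grip": 1,"dx": 0,"dy": 0,"dz": -35,"wx": 0,"wy": 0,"wz": 0},
  {"grip": 1,"dx": 0,"dy": 0,"dz": -35,"wx": 0,"wy": 0,"wz": 0},
  {"grip": 1,"dx": 0,"dy": 0,"dz": -35,"wx": 0,"wy": 0,"wz": 0},
])

```text
time_s: 10.5
ee_pos: [472.3, -368.3, 201.1]
ee_rot: [-3.142, -0.001, 2.09]
wrist_force: [0.7, -0.5, -1.6]
grip_width: 46.2
finger_force: 29.5
```

step_arm([
  {"grip": 1,"dx": 15,"dy": 18,"dz": 0,"wx": 0,"wy": 0,"wz": 0},
  {"grip": 1,"dx": 26,"dy": 32,"dz": 0,"wx": 0,"wy": 0,"wz": 0},
  {"grip": 1,"dx": 26,"dy": 32,"dz": 0,"wx": 0,"wy": 0,"wz": 0},
  {"grip": 1,"dx": 26,"dy": 32,"dz": 0,"wx": 0,"wy": 0,"wz": 0},
  {"grip": 1,"dx": 26,"dy": 32,"dz": 0,"wx": 0,"wy": 0,"wz": 0},
  {"grip": 1,"dx": 26,"dy": 32,"dz": 0,"wx": 0,"wy": 0,"wz": 0},
  {"grip": 1,"dx": 26,"dy": 32,"dz": 0,"wx": 0,"wy": 0,"wz": 0},
  {"grip": 1,"dx": 26,"dy": 32,"dz": 0,"wx": 0,"wy": 0,"wz": 0},
  {"grip": 1,"dx": 26,"dy": 32,"dz": 0,"wx": 0,"wy": 0,"wz": 0},
  {"grip": 1,"dx": 30,"dy": 34,"dz": 0,"wx": 0,"wy": 0,"wz": 0},
])

```text
time_s: 11.5
ee_pos: [614.7, 4.9, 199.7]
ee_rot: [-3.141, -0.0, 2.089]
wrist_force: [0.4, -1.0, -1.9]
grip_width: 46.0
finger_force: 30.0
```

step_arm([
  {"grip": 1,"dx": 0,"dy": 0,"dz": 0,"wx": 0,"wy": 0,"wz": 0.14},
  {"grip": 1,"dx": 0,"dy": 0,"dz": 0,"wx": 0,"wy": 0,"wz": 0.14},
  {"grip": 1,"dx": 0,"dy": 0,"dz": 0,"wx": 0,"wy": 0,"wz": 0.14},
  {"grip": 1,"dx": 0,"dy": 0,"dz": 0,"wx": 0,"wy": 0,"wz": 0.14},
  {"grip": 1,"dx": 0,"dy": 0,"dz": 0,"wx": 0,"wy": 0,"wz": 0.03},
  {"grip": 1,"dx": 0,"dy": 0,"dz": 0,"wx": 0,"wy": 0.122,"wz": 0},
  {"grip": 1,"dx": 0,"dy": 0,"dz": 0,"wx": 0,"wy": 0.122,"wz": 0},
  {"grip": 1,"dx": 0,"dy": 0,"dz": 0,"wx": 0,"wy": 0,"wz": 0},
  {"grip": 1,"dx": 0,"dy": 0,"dz": 0,"wx": 0,"wy": 0,"wz": 0},
  {"grip": 1,"dx": 0,"dy": 0,"dz": 0,"wx": 0,"wy": 0,"wz": 0},
])

```text
time_s: 12.5
ee_pos: [614.3, 4.3, 199.7]
ee_rot: [-3.141, -0.243, 1.501]
wrist_force: [1.0, 0.7, -0.8]
grip_width: 45.7
finger_force: 30.0
```

Run:
```python
from p import *
s=get_state(); print(s['ee_pos'].round(1),s['grip_width'],s['finger_force'],s['q'].round(2))
print(((s['ee_pos']-RO)@RX.T).round(1))
for z in(60,24): plan(*railpose(40,5,z))
```

```text
[614.3   4.3 199.7] 45.69844959224951 30.00007577240467 [-0.29  0.55  1.5   0.26  1.17 -0.33]
[ 55.8   5.7 158.1]
shift(cur tool) [-15.6   0.7  98.2] turn [ 0.     0.002 -0.002] [ 0.   0.1 -0.1]
shift(cur tool) [-15.6   0.7 134.2] turn [ 0.     0.002 -0.002] [ 0.   0.1 -0.1]
```

step_arm([
  {"grip": 1,"dx": -15,"dy": 0,"dz": 15,"wx": 0,"wy": 0,"wz": 0},
  {"grip": 1,"dx": 0,"dy": 0,"dz": 20,"wx": 0,"wy": 0,"wz": 0},
  {"grip": 1,"dx": 0,"dy": 0,"dz": 20,"wx": 0,"wy": 0,"wz": 0},
  {"grip": 1,"dx": 0,"dy": 0,"dz": 20,"wx": 0,"wy": 0,"wz": 0},
  {"grip": 1,"dx": 0,"dy": 0,"dz": 20,"wx": 0,"wy": 0,"wz": 0},
  {"grip": 1,"dx": 0,"dy": 0,"dz": 15,"wx": 0,"wy": 0,"wz": 0},
  {"grip": 1,"dx": 0,"dy": 0,"dz": 10,"wx": 0,"wy": 0,"wz": 0},
  {"grip": 1,"dx": 0,"dy": 0,"dz": 5,"wx": 0,"wy": 0,"wz": 0},
  {"grip": 1,"dx": 0,"dy": 0,"dz": 0,"wx": 0,"wy": 0,"wz": 0},
  {"grip": 1,"dx": 0,"dy": 0,"dz": 0,"wx": 0,"wy": 0,"wz": 0},
])

```text
time_s: 13.5
ee_pos: [616.3, 19.0, 75.2]
ee_rot: [3.14, -0.244, 1.5]
wrist_force: [-0.1, -0.5, -1.6]
grip_width: 45.5
finger_force: 30.0
```

step_arm([
  {"grip": 1,"dx": 0,"dy": 0,"dz": 1,"wx": 0,"wy": 0,"wz": 0},
  {"grip": 1,"dx": 0,"dy": 0,"dz": 1,"wx": 0,"wy": 0,"wz": 0},
  {"grip": 1,"dx": 0,"dy": 0,"dz": 1,"wx": 0,"wy": 0,"wz": 0},
  {"grip": 1,"dx": 0,"dy": 0,"dz": 1,"wx": 0,"wy": 0,"wz": 0},
  {"grip": 1,"dx": 0,"dy": 0,"dz": 1,"wx": 0,"wy": 0,"wz": 0},
  {"grip": 1,"dx": 0,"dy": 0,"dz": 1,"wx": 0,"wy": 0,"wz": 0},
  {"grip": 1,"dx": 0,"dy": 0,"dz": 0,"wx": 0,"wy": 0,"wz": 0},
  {"grip": 1,"dx": 0,"dy": 0,"dz": 0,"wx": 0,"wy": 0,"wz": 0},
  {"grip": 1,"dx": 0,"dy": 0,"dz": 0,"wx": 0,"wy": 0,"wz": 0},
  {"grip": 1,"dx": 0,"dy": 0,"dz": 0,"wx": 0,"wy": 0,"wz": 0},
])

```text
time_s: 14.5
ee_pos: [615.9, 20.6, 68.8]
ee_rot: [3.142, -0.244, 1.5]
wrist_force: [0.4, -0.4, -1.0]
grip_width: 46.0
finger_force: 30.0
```

Run:
```python
from p import *
s=get_state(); print(s['ee_pos'].round(1),s['grip_width'],s['wrist_force'],((s['ee_pos']-RO)@RX.T).round(1))
c=snap('top');d=snap('scene')
z=lambda i,x,y:cv2.convertScaleAbs(cv2.resize(i[y:y+60,x:x+80,::-1],(400,300),interpolation=cv2.INTER_CUBIC),alpha=1.6)
cv2.imwrite('pics/pl.png',np.hstack([z(c['pixels'],270,165),z(d['pixels'],320,220)]))
```

```text
[615.9  20.6  68.8] 45.99777461343946 [ 0.38944262 -0.37189376 -0.99553123] [40.   5.2 27.3]
```

View pics/pl.png

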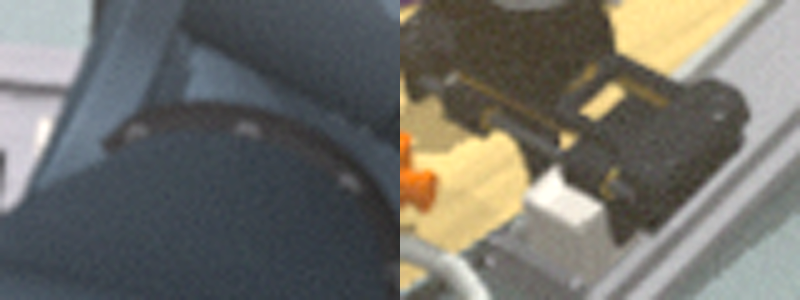

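step_arm([
  {"grip": 1,"dx": 0,"dy": 0,"dz": 1,"wx": 0,"wy": 0,"wz": 0},
  {"grip": 1,"dx": 0,"dy": 0,"dz": 1,"wx": 0,"wy": 0,"wz": 0},
  {"grip": 1,"dx": 0,"dy": 0,"dz": 1,"wx": 0,"wy": 0,"wz": 0},
  {"grip": 1,"dx": 0,"dy": 0,"dz": 1,"wx": 0,"wy": 0,"wz": 0},
  {"grip": 1,"dx": 0,"dy": 0,"dz": 1,"wx": 0,"wy": 0,"wz": 0},
  {"grip": 1,"dx": 0,"dy": 0,"dz": 0,"wx": 0,"wy": 0,"wz": 0},
  {"grip": 1,"dx": 0,"dy": 0,"dz": 0,"wx": 0,"wy": 0,"wz": 0},
  {"grip": 1,"dx": 0,"dy": 0,"dz": 0,"wx": 0,"wy": 0,"wz": 0},
  {"grip": 1,"dx": 0,"dy": 0,"dz": 0,"wx": 0,"wy": 0,"wz": 0},
  {"grip": 1,"dx": 0,"dy": 0,"dz": 0,"wx": 0,"wy": 0,"wz": 0},
])

```text
time_s: 15.6
ee_pos: [615.9, 21.8, 64.0]
ee_rot: [-3.142, -0.244, 1.5]
wrist_force: [-0.0, 0.4, -0.5]
grip_width: 46.2
finger_force: 30.0
```

step_arm([
  {"grip": 1,"dx": 0,"dy": 0,"dz": 1,"wx": 0,"wy": 0,"wz": 0},
  {"grip": 1,"dx": 0,"dy": 0,"dz": 1,"wx": 0,"wy": 0,"wz": 0},
  {"grip": 1,"dx": 0,"dy": 0,"dz": 1,"wx": 0,"wy": 0,"wz": 0},
  {"grip": 1,"dx": 0,"dy": 0,"dz": 0,"wx": 0,"wy": 0,"wz": 0},
  {"grip": 1,"dx": 0,"dy": 0,"dz": 0,"wx": 0,"wy": 0,"wz": 0},
  {"grip": 1,"dx": 0,"dy": 0,"dz": 0,"wx": 0,"wy": 0,"wz": 0},
  {"grip": 1,"dx": 0,"dy": 0,"dz": 0,"wx": 0,"wy": 0,"wz": 0},
  {"grip": 1,"dx": 0,"dy": 0,"dz": 0,"wx": 0,"wy": 0,"wz": 0},
  {"grip": 1,"dx": 0,"dy": 0,"dz": 0,"wx": 0,"wy": 0,"wz": 0},
  {"grip": 1,"dx": 0,"dy": 0,"dz": 0,"wx": 0,"wy": 0,"wz": 0},
])

```text
time_s: 16.6
ee_pos: [617.1, 21.7, 63.7]
ee_rot: [3.139, -0.244, 1.501]
wrist_force: [-2.7, -3.9, 12.3]
grip_width: 46.0
finger_force: 30.0
```

step_arm([
  {"grip": 1,"dx": 0,"dy": 0,"dz": -2,"wx": 0,"wy": 0,"wz": 0},
  {"grip": 0.4,"dx": 0,"dy": 0,"dz": 0,"wx": 0,"wy": 0,"wz": 0},
  {"grip": 0.3,"dx": 0,"dy": 0,"dz": 0,"wx": 0,"wy": 0,"wz": 0},
  {"grip": 0.2,"dx": 0,"dy": 0,"dz": 0,"wx": 0,"wy": 0,"wz": 0},
  {"grip": 0.1,"dx": 0,"dy": 0,"dz": 0,"wx": 0,"wy": 0,"wz": 0},
  {"grip": 0,"dx": 0,"dy": 0,"dz": 0,"wx": 0,"wy": 0,"wz": 0},
  {"grip": 0,"dx": 0,"dy": 0,"dz": -10,"wx": 0,"wy": 0,"wz": 0},
  {"grip": 0,"dx": 0,"dy": 0,"dz": -30,"wx": 0,"wy": 0,"wz": 0},
  {"grip": 0,"dx": 0,"dy": 0,"dz": -40,"wx": 0,"wy": 0,"wz": 0},
  {"grip": 0,"dx": 0,"dy": 0,"dz": -40,"wx": 0,"wy": 0,"wz": 0},
])

```text
time_s: 17.6
ee_pos: [613.5, -7.2, 180.9]
ee_rot: [-3.141, -0.244, 1.5]
wrist_force: [0.4, 0.7, -0.5]
grip_width: 86.8
finger_force: 0.0
```

Run:
```python
from p import *
s=get_state(); print(s['ee_pos'].round(1),s['q'].round(2))
plan((439,152,150),112)
Rv=Ro.from_euler('xyz',s['ee_rot'])*Ro.from_rotvec([0,-.244,0]); print(Rv.as_euler('xyz'))
print(Rv.inv().apply(np.array([439.5,152,150])-s['ee_pos']).round(1))
```

```text
[613.5  -7.2 180.9] [-0.31  0.57  1.51  0.26  1.13 -0.36]
shift(cur tool) [ 134.5 -185.3   65.5] turn [ 0.055 -0.24  -0.453] [  3.1 -13.8 -25.9]
[-3.14074163e+00 -4.20831977e-05  1.49981027e+00]
[ 146.4 -184.8   31.1]
```

Run:
```python
from p import *
c=snap('top','t3.png')
find(c,439.5,152,-70); find(c,412,295,-66)
d=snap('scene','s3.png');a=cv2.imread('pics/scene0.png');b=d['pixels'][:,:,::-1]
for n,(u,v) in dict(A=(360,210),B=(338,232)).items(): print(n,np.abs(a[v-15:v+15,u-15:u+15].astype(int)-b[v-15:v+15,u-15:u+15]).mean().round(1))
```

```text
bottle [454.5 164.3] deg -104.1 IoU 0.34
bottle [388.4 330.3] deg -78.4 IoU 0.45
A 50.5
B 14.8
```

step_arm([
  {"grip": 0,"dx": 0,"dy": -20,"dz": -20,"wx": 0,"wy": -0.122,"wz": 0},
  {"grip": 0,"dx": 0,"dy": -20,"dz": -20,"wx": 0,"wy": -0.122,"wz": 0},
  {"grip": 0,"dx": -25,"dy": -20,"dz": 0,"wx": 0,"wy": 0,"wz": 0},
  {"grip": 0,"dx": -35,"dy": -20,"dz": 0,"wx": 0,"wy": 0,"wz": 0},
  {"grip": 0,"dx": -40,"dy": -20,"dz": 0,"wx": 0,"wy": 0,"wz": 0},
  {"grip": 0,"dx": -40,"dy": -10,"dz": 0,"wx": 0,"wy": 0,"wz": 0},
  {"grip": 0,"dx": -40,"dy": 0,"dz": 0,"wx": 0,"wy": 0,"wz": 0},
  {"grip": 0,"dx": -30,"dy": 0,"dz": 0,"wx": 0,"wy": 0,"wz": 0},
  {"grip": 0,"dx": 0,"dy": 0,"dz": 0,"wx": 0,"wy": 0,"wz": 0},
  {"grip": 0,"dx": 0,"dy": 0,"dz": 0,"wx": 0,"wy": 0,"wz": 0},
])

```text
time_s: 18.7
ee_pos: [488.2, -215.9, 218.4]
ee_rot: [-3.141, -0.001, 1.498]
wrist_force: [0.1, -0.4, 0.3]
grip_width: 87.2
finger_force: 0.0
```

Run:
```python
from p import *
c=snap('top','t4.png');d=snap('scene','s4.png')
find(c,439.5,152,-70); find(c,412,295,-66)
a=cv2.imread('pics/scene0.png');b=d['pixels'][:,:,::-1]
for n,(u,v) in dict(A=(360,210),B=(338,232)).items(): print(n,np.abs(a[v-15:v+15,u-15:u+15].astype(int)-b[v-15:v+15,u-15:u+15]).mean().round(1))
s=get_state();print(s['ee_pos'],s['ee_rot'])
t=c['pixels'][:,:,::-1]
cv2.imwrite('pics/v4.png',np.vstack([cv2.resize(t[160:320,140:360],(550,400)),cv2.resize(b[190:270,310:420],(275,200)).repeat(1,0) if 0 else np.hstack([cv2.resize(b[190:270,310:420],(275,200)),cv2.resize(b[250:330,310:420],(275,200))])]))
```

```text
bottle [438.1 152.8] deg -71.6 IoU 0.92
bottle [411.1 294.5] deg -65.1 IoU 0.89
A 7.2
B 6.8
[ 488.28907776 -214.49418876  218.43164517] [-3.14048768e+00 -1.16080512e-03  1.50042237e+00]
```

View pics/v4.png

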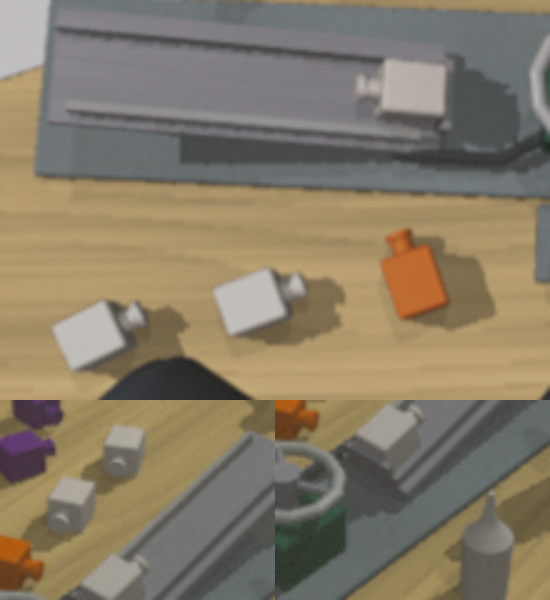

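step_arm([
  {"grip": 0,"dx": 30,"dy": -7,"dz": 0,"wx": 0,"wy": 0,"wz": 0},
  {"grip": 0,"dx": 40,"dy": -8,"dz": 0,"wx": 0,"wy": 0,"wz": 0},
  {"grip": 0,"dx": 40,"dy": -8,"dz": 0,"wx": 0,"wy": 0,"wz": 0},
  {"grip": 0,"dx": 40,"dy": -8,"dz": 0,"wx": 0,"wy": 0,"wz": 0},
  {"grip": 0,"dx": 40,"dy": -8,"dz": 0,"wx": 0,"wy": 0,"wz": 0},
  {"grip": 0,"dx": 40,"dy": -8,"dz": 0,"wx": 0,"wy": 0,"wz": 0},
  {"grip": 0,"dx": 40,"dy": -8,"dz": 0,"wx": 0,"wy": 0,"wz": 0},
  {"grip": 0,"dx": 40,"dy": -8,"dz": 10,"wx": 0,"wy": 0,"wz": 0},
  {"grip": 0,"dx": 30,"dy": -8,"dz": 20,"wx": 0,"wy": 0,"wz": 0},
  {"grip": 0,"dx": 22,"dy": -5,"dz": 20,"wx": 0,"wy": 0,"wz": 0},
])

```text
time_s: 19.8
ee_pos: [437.1, 154.0, 168.7]
ee_rot: [3.141, -0.001, 1.504]
wrist_force: [0.3, -0.9, 0.6]
grip_width: 86.7
finger_force: 0.0
```

step_arm([
  {"grip": 0,"dx": 0,"dy": 0,"dz": 20,"wx": 0,"wy": 0,"wz": -0.14},
  {"grip": 0,"dx": 0,"dy": 0,"dz": 20,"wx": 0,"wy": 0,"wz": -0.14},
  {"grip": 0,"dx": 0,"dy": 0,"dz": 20,"wx": 0,"wy": 0,"wz": -0.14},
  {"grip": 0,"dx": 0,"dy": 0,"dz": 0,"wx": 0,"wy": 0,"wz": 0},
  {"grip": 0,"dx": 0,"dy": 0,"dz": 0,"wx": 0,"wy": 0,"wz": 0},
  {"grip": 0,"dx": 0,"dy": 0,"dz": 0,"wx": 0,"wy": 0,"wz": 0},
  {"grip": 0,"dx": 0,"dy": 0,"dz": 0,"wx": 0,"wy": 0,"wz": 0},
  {"grip": 0,"dx": 0,"dy": 0,"dz": 0,"wx": 0,"wy": 0,"wz": 0},
  {"grip": 0,"dx": 0,"dy": 0,"dz": 0,"wx": 0,"wy": 0,"wz": 0},
  {"grip": 0,"dx": 0,"dy": 0,"dz": 0,"wx": 0,"wy": 0,"wz": 0},
])

```text
time_s: 20.8
ee_pos: [438.8, 150.6, 109.0]
ee_rot: [3.141, 0.0, 1.919]
wrist_force: [0.8, 0.9, 1.2]
grip_width: 86.7
finger_force: 0.0
```

```bash
python3 -c "
from p import *
s=get_state();print(s['q'].round(2));plan((438.5,152,20),110)"
```

```text
[ 0.09  0.51  1.94  0.    0.7  -0.26]
shift(cur tool) [ 1.4  0.2 89. ] turn [ 0.001  0.    -0.001] [ 0.  0. -0.]
```

step_arm([
  {"grip": 0,"dx": 1,"dy": 0,"dz": 30,"wx": 0,"wy": 0,"wz": 0},
  {"grip": 0,"dx": 0,"dy": 0,"dz": 30,"wx": 0,"wy": 0,"wz": 0},
  {"grip": 0,"dx": 0,"dy": 0,"dz": 20,"wx": 0,"wy": 0,"wz": 0},
  {"grip": 0,"dx": 0,"dy": 0,"dz": 9,"wx": 0,"wy": 0,"wz": 0},
  {"grip": 0.2,"dx": 0,"dy": 0,"dz": 0,"wx": 0,"wy": 0,"wz": 0},
  {"grip": 1,"dx": 0,"dy": 0,"dz": 0,"wx": 0,"wy": 0,"wz": 0},
  {"grip": 1,"dx": 0,"dy": 0,"dz": 0,"wx": 0,"wy": 0,"wz": 0},
  {"grip": 1,"dx": 0,"dy": 0,"dz": 0,"wx": 0,"wy": 0,"wz": 0},
  {"grip": 1,"dx": 0,"dy": 0,"dz": 0,"wx": 0,"wy": 0,"wz": 0},
  {"grip": 1,"dx": 0,"dy": 0,"dz": 0,"wx": 0,"wy": 0,"wz": 0},
])

```text
time_s: 21.8
ee_pos: [438.6, 151.7, 20.2]
ee_rot: [3.141, 0.0, 1.92]
wrist_force: [1.0, 0.6, -0.4]
grip_width: 47.2
finger_force: 0.0
```

step_arm([
  {"grip": 1,"dx": 0,"dy": 0,"dz": 0,"wx": 0,"wy": 0,"wz": 0},
  {"grip": 1,"dx": 0,"dy": 0,"dz": 0,"wx": 0,"wy": 0,"wz": 0},
  {"grip": 1,"dx": 0,"dy": 0,"dz": 0,"wx": 0,"wy": 0,"wz": 0},
  {"grip": 1,"dx": 0,"dy": 0,"dz": -4,"wx": 0,"wy": 0,"wz": 0},
  {"grip": 1,"dx": 0,"dy": 0,"dz": -4,"wx": 0,"wy": 0,"wz": 0},
  {"grip": 1,"dx": 0,"dy": 0,"dz": 0,"wx": 0,"wy": 0,"wz": -0.14},
  {"grip": 1,"dx": 0,"dy": 0,"dz": 0,"wx": 0,"wy": 0,"wz": -0.14},
  {"grip": 1,"dx": 0,"dy": 0,"dz": 0,"wx": 0,"wy": 0,"wz": -0.14},
  {"grip": 1,"dx": 0,"dy": 0,"dz": 0,"wx": 0,"wy": 0,"wz": -0.14},
  {"grip": 1,"dx": 0,"dy": 0,"dz": 0,"wx": 0,"wy": 0,"wz": -0.14},
])

```text
time_s: 22.8
ee_pos: [438.0, 151.6, 27.7]
ee_rot: [-3.141, -0.0, 2.626]
wrist_force: [-0.7, -0.2, -2.2]
grip_width: 45.8
finger_force: 30.0
```

step_arm([
  {"grip": 1,"dx": 0,"dy": 0,"dz": 0,"wx": 0,"wy": 0,"wz": -0.14},
  {"grip": 1,"dx": 0,"dy": 0,"dz": 0,"wx": 0,"wy": 0,"wz": -0.14},
  {"grip": 1,"dx": 0,"dy": 0,"dz": 0,"wx": 0,"wy": 0,"wz": -0.14},
  {"grip": 1,"dx": 0,"dy": 0,"dz": 0,"wx": 0,"wy": 0,"wz": -0.14},
  {"grip": 1,"dx": 0,"dy": 0,"dz": 0,"wx": 0,"wy": 0,"wz": -0.14},
  {"grip": 1,"dx": 0,"dy": 0,"dz": 0,"wx": 0,"wy": 0,"wz": -0.14},
  {"grip": 1,"dx": 0,"dy": 0,"dz": 0,"wx": 0,"wy": 0,"wz": -0.14},
  {"grip": 1,"dx": 0,"dy": 0,"dz": 0,"wx": 0,"wy": 0,"wz": -0.14},
  {"grip": 1,"dx": 0,"dy": 0,"dz": 0,"wx": 0,"wy": 0,"wz": -0.14},
  {"grip": 1,"dx": 0,"dy": 0,"dz": 0,"wx": 0,"wy": 0,"wz": -0.14},
])

```text
time_s: 23.8
ee_pos: [438.0, 151.6, 27.7]
ee_rot: [3.141, -0.0, -2.258]
wrist_force: [-0.1, -0.0, -1.5]
grip_width: 45.9
finger_force: 30.0
```

step_arm([
  {"grip": 1,"dx": 0,"dy": 0,"dz": 4,"wx": 0,"wy": 0,"wz": 0},
  {"grip": 1,"dx": 0,"dy": 0,"dz": 4,"wx": 0,"wy": 0,"wz": 0},
  {"grip": 1,"dx": 0,"dy": 0,"dz": 0,"wx": 0,"wy": 0,"wz": 0},
  {"grip": 0.3,"dx": 0,"dy": 0,"dz": 0,"wx": 0,"wy": 0,"wz": 0},
  {"grip": 0,"dx": 0,"dy": 0,"dz": 0,"wx": 0,"wy": 0,"wz": 0},
  {"grip": 0,"dx": 0,"dy": 0,"dz": 0,"wx": 0,"wy": 0,"wz": 0},
  {"grip": 0,"dx": 0,"dy": 0,"dz": 0,"wx": 0,"wy": 0,"wz": 0},
  {"grip": 0,"dx": 0,"dy": 0,"dz": -20,"wx": 0,"wy": 0,"wz": 0},
  {"grip": 0,"dx": 0,"dy": 0,"dz": -25,"wx": 0,"wy": 0,"wz": 0},
  {"grip": 0,"dx": 0,"dy": 0,"dz": -15,"wx": 0,"wy": 0,"wz": 0},
])

```text
time_s: 24.8
ee_pos: [438.6, 151.7, 80.9]
ee_rot: [-3.141, 0.001, -2.264]
wrist_force: [-0.1, 0.2, 0.6]
grip_width: 85.5
finger_force: 0.0
```

step_arm([
  {"grip": 0,"dx": 0,"dy": 0,"dz": 0,"wx": 0,"wy": 0,"wz": 0.143},
  {"grip": 0,"dx": 0,"dy": 0,"dz": 0,"wx": 0,"wy": 0,"wz": 0.143},
  {"grip": 0,"dx": 0,"dy": 0,"dz": 0,"wx": 0,"wy": 0,"wz": 0.143},
  {"grip": 0,"dx": 0,"dy": 0,"dz": 0,"wx": 0,"wy": 0,"wz": 0.143},
  {"grip": 0,"dx": 0,"dy": 0,"dz": 0,"wx": 0,"wy": 0,"wz": 0.143},
  {"grip": 0,"dx": 0,"dy": 0,"dz": 0,"wx": 0,"wy": 0,"wz": 0.143},
  {"grip": 0,"dx": 0,"dy": 0,"dz": 0,"wx": 0,"wy": 0,"wz": 0.143},
  {"grip": 0,"dx": 0,"dy": 0,"dz": 0,"wx": 0,"wy": 0,"wz": 0.143},
  {"grip": 0,"dx": 0,"dy": 0,"dz": 0,"wx": 0,"wy": 0,"wz": 0.143},
  {"grip": 0,"dx": 0,"dy": 0,"dz": 0,"wx": 0,"wy": 0,"wz": 0.143},
])

```text
time_s: 25.8
ee_pos: [438.1, 151.6, 79.7]
ee_rot: [-3.141, -0.0, 2.584]
wrist_force: [-0.0, 0.4, -0.0]
grip_width: 86.8
finger_force: 0.0
```

step_arm([
  {"grip": 0,"dx": 0,"dy": 0,"dz": 0,"wx": 0,"wy": 0,"wz": 0.143},
  {"grip": 0,"dx": 0,"dy": 0,"dz": 0,"wx": 0,"wy": 0,"wz": 0.143},
  {"grip": 0,"dx": 0,"dy": 0,"dz": 0,"wx": 0,"wy": 0,"wz": 0.143},
  {"grip": 0,"dx": 0,"dy": 0,"dz": 0,"wx": 0,"wy": 0,"wz": 0.143},
  {"grip": 0,"dx": 0,"dy": 0,"dz": 0,"wx": 0,"wy": 0,"wz": 0.143},
  {"grip": 0,"dx": 0,"dy": 0,"dz": 0,"wx": 0,"wy": 0,"wz": 0.143},
  {"grip": 0,"dx": 0,"dy": 0,"dz": 0,"wx": 0,"wy": 0,"wz": 0.143},
  {"grip": 0,"dx": 0,"dy": 0,"dz": 0,"wx": 0,"wy": 0,"wz": 0.143},
  {"grip": 0,"dx": 0,"dy": 0,"dz": 0,"wx": 0,"wy": 0,"wz": 0.143},
  {"grip": 0,"dx": 0,"dy": 0,"dz": 0,"wx": 0,"wy": 0,"wz": 0.143},
])

```text
time_s: 26.8
ee_pos: [438.1, 151.6, 79.7]
ee_rot: [-3.141, 0.0, 1.154]
wrist_force: [0.6, -0.4, 1.2]
grip_width: 87.2
finger_force: 0.0
```

step_arm([
  {"grip": 0,"dx": 0,"dy": 0,"dz": 0,"wx": 0,"wy": 0,"wz": 0.143},
  {"grip": 0,"dx": 0,"dy": 0,"dz": 0,"wx": 0,"wy": 0,"wz": 0.138},
  {"grip": 0,"dx": 0,"dy": 0,"dz": 20,"wx": 0,"wy": 0,"wz": 0},
  {"grip": 0,"dx": 0,"dy": 0,"dz": 25,"wx": 0,"wy": 0,"wz": 0},
  {"grip": 0,"dx": 0,"dy": 0,"dz": 15,"wx": 0,"wy": 0,"wz": 0},
  {"grip": 0,"dx": 0,"dy": 0,"dz": 0,"wx": 0,"wy": 0,"wz": 0},
  {"grip": 1,"dx": 0,"dy": 0,"dz": 0,"wx": 0,"wy": 0,"wz": 0},
  {"grip": 1,"dx": 0,"dy": 0,"dz": 0,"wx": 0,"wy": 0,"wz": 0},
  {"grip": 1,"dx": 0,"dy": 0,"dz": 0,"wx": 0,"wy": 0,"wz": 0},
  {"grip": 1,"dx": 0,"dy": 0,"dz": 0,"wx": 0,"wy": 0,"wz": 0},
])

```text
time_s: 27.8
ee_pos: [438.8, 151.7, 20.4]
ee_rot: [3.14, -0.001, 0.879]
wrist_force: [-0.2, -0.5, -0.0]
grip_width: 62.7
finger_force: 0.0
```

step_arm([
  {"grip": 1,"dx": 0,"dy": 0,"dz": 0,"wx": 0,"wy": 0,"wz": 0},
  {"grip": 1,"dx": 0,"dy": 0,"dz": 0,"wx": 0,"wy": 0,"wz": 0},
  {"grip": 1,"dx": 0,"dy": 0,"dz": 0,"wx": 0,"wy": 0,"wz": 0},
  {"grip": 1,"dx": 0,"dy": 0,"dz": 0,"wx": 0,"wy": 0,"wz": 0},
  {"grip": 1,"dx": 0,"dy": 0,"dz": -15,"wx": 0,"wy": 0,"wz": 0},
  {"grip": 1,"dx": 0,"dy": 0,"dz": -35,"wx": 0,"wy": 0,"wz": 0},
  {"grip": 1,"dx": 0,"dy": 0,"dz": -35,"wx": 0,"wy": 0,"wz": 0},
  {"grip": 1,"dx": 0,"dy": 0,"dz": -35,"wx": 0,"wy": 0,"wz": 0},
  {"grip": 1,"dx": 0,"dy": 0,"dz": -30,"wx": 0,"wy": 0,"wz": 0},
  {"grip": 1,"dx": 0,"dy": 0,"dz": 0,"wx": 0,"wy": 0,"wz": 0},
])

```text
time_s: 28.8
ee_pos: [440.7, 152.0, 172.9]
ee_rot: [3.136, -0.006, 0.879]
wrist_force: [1.4, 0.1, -2.7]
grip_width: 45.8
finger_force: 30.0
```

Run:
```python
from p import *
s=get_state();print(s['q'].round(2),s['grip_width'],s['finger_force'])
plan(railpose(120,5,60)[0],86.1)
```

```text
[0.09 0.39 1.88 0.   0.86 0.78] 45.81011349616355 29.99560782685876
shift(cur tool) [ 67.  177.9  54.4] turn [ 0.007 -0.004 -0.624] [  0.4  -0.2 -35.7]
```

step_arm([
  {"grip": 1,"dx": 13,"dy": 35,"dz": 0,"wx": 0,"wy": 0,"wz": 0},
  {"grip": 1,"dx": 13,"dy": 35,"dz": 0,"wx": 0,"wy": 0,"wz": 0},
  {"grip": 1,"dx": 13,"dy": 36,"dz": 0,"wx": 0,"wy": 0,"wz": 0},
  {"grip": 1,"dx": 14,"dy": 36,"dz": 0,"wx": 0,"wy": 0,"wz": 0},
  {"grip": 1,"dx": 14,"dy": 36,"dz": 0,"wx": 0,"wy": 0,"wz": 0},
  {"grip": 1,"dx": 0,"dy": 0,"dz": 0,"wx": 0,"wy": 0,"wz": -0.14},
  {"grip": 1,"dx": 0,"dy": 0,"dz": 0,"wx": 0,"wy": 0,"wz": -0.14},
  {"grip": 1,"dx": 0,"dy": 0,"dz": 0,"wx": 0,"wy": 0,"wz": -0.14},
  {"grip": 1,"dx": 0,"dy": 0,"dz": 0,"wx": 0,"wy": 0,"wz": -0.14},
  {"grip": 1,"dx": 0,"dy": 0,"dz": 0,"wx": 0,"wy": 0,"wz": -0.06},
])

```text
time_s: 29.8
ee_pos: [616.6, 89.6, 166.9]
ee_rot: [-3.137, 0.0, 1.502]
wrist_force: [-0.3, -0.2, -1.0]
grip_width: 45.6
finger_force: 30.0
```

step_arm([
  {"grip": 1,"dx": 0,"dy": 0,"dz": 0,"wx": 0,"wy": 0.122,"wz": 0},
  {"grip": 1,"dx": 0,"dy": 0,"dz": 0,"wx": 0,"wy": 0.122,"wz": 0},
  {"grip": 1,"dx": 0,"dy": 0,"dz": 0,"wx": 0,"wy": 0,"wz": 0},
  {"grip": 1,"dx": 0,"dy": 0,"dz": 0,"wx": 0,"wy": 0,"wz": 0},
  {"grip": 1,"dx": 0,"dy": 0,"dz": 0,"wx": 0,"wy": 0,"wz": 0},
  {"grip": 1,"dx": 0,"dy": 0,"dz": 0,"wx": 0,"wy": 0,"wz": 0},
  {"grip": 1,"dx": 0,"dy": 0,"dz": 0,"wx": 0,"wy": 0,"wz": 0},
  {"grip": 1,"dx": 0,"dy": 0,"dz": 0,"wx": 0,"wy": 0,"wz": 0},
  {"grip": 1,"dx": 0,"dy": 0,"dz": 0,"wx": 0,"wy": 0,"wz": 0},
  {"grip": 1,"dx": 0,"dy": 0,"dz": 0,"wx": 0,"wy": 0,"wz": 0},
])

```text
time_s: 30.8
ee_pos: [618.1, 89.8, 169.8]
ee_rot: [3.141, -0.244, 1.499]
wrist_force: [0.4, 1.1, -1.9]
grip_width: 45.9
finger_force: 30.0
```

Run:
```python
from p import *
s=get_state();print(s['q'].round(2),s['grip_width'],((s['ee_pos']-RO)@RX.T).round(1))
plan(*railpose(120,5,23))
```

```text
[-0.16  0.58  1.52  0.28  1.07 -0.22] 45.88678788142237 [131.6   7.7 108.5]
shift(cur tool) [-11.6   2.7  85.5] turn [ 0.001  0.    -0.003] [ 0.1  0.  -0.2]
```

step_arm([
  {"grip": 1,"dx": -11,"dy": 3,"dz": 10,"wx": 0,"wy": 0,"wz": 0},
  {"grip": 1,"dx": 0,"dy": 0,"dz": 20,"wx": 0,"wy": 0,"wz": 0},
  {"grip": 1,"dx": 0,"dy": 0,"dz": 20,"wx": 0,"wy": 0,"wz": 0},
  {"grip": 1,"dx": 0,"dy": 0,"dz": 15,"wx": 0,"wy": 0,"wz": 0},
  {"grip": 1,"dx": 0,"dy": 0,"dz": 10,"wx": 0,"wy": 0,"wz": 0},
  {"grip": 1,"dx": 0,"dy": 0,"dz": 5,"wx": 0,"wy": 0,"wz": 0},
  {"grip": 1,"dx": 0,"dy": 0,"dz": 1,"wx": 0,"wy": 0,"wz": 0},
  {"grip": 1,"dx": 0,"dy": 0,"dz": 1,"wx": 0,"wy": 0,"wz": 0},
  {"grip": 1,"dx": 0,"dy": 0,"dz": 0,"wx": 0,"wy": 0,"wz": 0},
  {"grip": 1,"dx": 0,"dy": 0,"dz": 0,"wx": 0,"wy": 0,"wz": 0},
])

```text
time_s: 31.8
ee_pos: [622.2, 98.4, 88.2]
ee_rot: [3.14, -0.244, 1.499]
wrist_force: [-0.9, -0.4, -1.3]
grip_width: 45.9
finger_force: 30.0
```

step_arm([
  {"grip": 1,"dx": 0,"dy": 0,"dz": 1,"wx": 0,"wy": 0,"wz": 0},
  {"grip": 1,"dx": 0,"dy": 0,"dz": 1,"wx": 0,"wy": 0,"wz": 0},
  {"grip": 1,"dx": 0,"dy": 0,"dz": 1,"wx": 0,"wy": 0,"wz": 0},
  {"grip": 1,"dx": 0,"dy": 0,"dz": 1,"wx": 0,"wy": 0,"wz": 0},
  {"grip": 1,"dx": 0,"dy": 0,"dz": 0,"wx": 0,"wy": 0,"wz": 0},
  {"grip": 1,"dx": 0,"dy": 0,"dz": 0,"wx": 0,"wy": 0,"wz": 0},
  {"grip": 1,"dx": 0,"dy": 0,"dz": 0,"wx": 0,"wy": 0,"wz": 0},
  {"grip": 1,"dx": 0,"dy": 0,"dz": 0,"wx": 0,"wy": 0,"wz": 0},
  {"grip": 1,"dx": 0,"dy": 0,"dz": 0,"wx": 0,"wy": 0,"wz": 0},
  {"grip": 1,"dx": 0,"dy": 0,"dz": 0,"wx": 0,"wy": 0,"wz": 0},
])

```text
time_s: 32.8
ee_pos: [621.8, 99.5, 83.6]
ee_rot: [3.142, -0.244, 1.499]
wrist_force: [-0.2, -0.1, -0.8]
grip_width: 45.8
finger_force: 30.0
```

Run:
```python
from p import *
s=get_state();print(s['wrist_force'].round(1),s['grip_width'],((s['ee_pos']-RO)@RX.T).round(1))
```

```text
[-0.2 -0.1 -0.8] 45.81364436201931 [120.3   4.7  22.5]
```

step_arm([
  {"grip": 1,"dx": 0,"dy": 0,"dz": 1,"wx": 0,"wy": 0,"wz": 0},
  {"grip": 1,"dx": 0,"dy": 0,"dz": 0,"wx": 0,"wy": 0,"wz": 0},
  {"grip": 0.4,"dx": 0,"dy": 0,"dz": 0,"wx": 0,"wy": 0,"wz": 0},
  {"grip": 0.3,"dx": 0,"dy": 0,"dz": 0,"wx": 0,"wy": 0,"wz": 0},
  {"grip": 0.1,"dx": 0,"dy": 0,"dz": 0,"wx": 0,"wy": 0,"wz": 0},
  {"grip": 0,"dx": 0,"dy": 0,"dz": 0,"wx": 0,"wy": 0,"wz": 0},
  {"grip": 0,"dx": 0,"dy": 0,"dz": -10,"wx": 0,"wy": 0,"wz": 0},
  {"grip": 0,"dx": 0,"dy": 0,"dz": -30,"wx": 0,"wy": 0,"wz": 0},
  {"grip": 0,"dx": 0,"dy": 0,"dz": -40,"wx": 0,"wy": 0,"wz": 0},
  {"grip": 0,"dx": 0,"dy": 0,"dz": -40,"wx": 0,"wy": 0,"wz": 0},
])

```text
time_s: 33.8
ee_pos: [619.3, 70.5, 200.5]
ee_rot: [-3.141, -0.244, 1.499]
wrist_force: [0.1, -1.0, -0.4]
grip_width: 86.7
finger_force: 0.0
```

Run:
```python
from p import *
s=get_state(); Rv=Ro.from_euler('xyz',s['ee_rot'])*Ro.from_rotvec([0,-.244,0])
print(s['ee_pos'].round(1)); print(Rv.inv().apply(np.array([411.5,295,150])-s['ee_pos']).round(1))
```

```text
[619.3  70.5 200.5]
[ 209.  -223.4   50.7]
```

step_arm([
  {"grip": 0,"dx": 0,"dy": -15,"dz": 0,"wx": 0,"wy": -0.122,"wz": 0},
  {"grip": 0,"dx": 0,"dy": -20,"dz": 0,"wx": 0,"wy": -0.122,"wz": 0},
  {"grip": 0,"dx": 5,"dy": -35,"dz": 0,"wx": 0,"wy": 0,"wz": 0},
  {"grip": 0,"dx": 5,"dy": -35,"dz": 0,"wx": 0,"wy": 0,"wz": 0},
  {"grip": 0,"dx": 5,"dy": -35,"dz": 0,"wx": 0,"wy": 0,"wz": 0},
  {"grip": 0,"dx": 5,"dy": -30,"dz": 0,"wx": 0,"wy": 0,"wz": 0},
  {"grip": 0,"dx": 0,"dy": 0,"dz": 0,"wx": 0,"wy": 0,"wz": -0.14},
  {"grip": 0,"dx": 0,"dy": 0,"dz": 0,"wx": 0,"wy": 0,"wz": -0.14},
  {"grip": 0,"dx": 0,"dy": 0,"dz": 0,"wx": 0,"wy": 0,"wz": -0.14},
  {"grip": 0,"dx": 0,"dy": 0,"dz": 0,"wx": 0,"wy": 0,"wz": -0.08},
])

```text
time_s: 34.8
ee_pos: [451.7, 103.0, 199.9]
ee_rot: [3.14, 0.001, 2.003]
wrist_force: [-0.1, -0.9, 0.3]
grip_width: 87.3
finger_force: 0.0
```

Run:
```python
from p import *
c=snap('top','t5.png');d=snap('scene','s5.png')
find(c,411,295,-65); a=cv2.imread('pics/scene0.png');b=d['pixels'][:,:,::-1]
for n,(u,v) in dict(A=(360,210),).items(): print(n,np.abs(a[v-15:v+15,u-15:u+15].astype(int)-b[v-15:v+15,u-15:u+15]).mean().round(1))
s=get_state();print(s['ee_pos'],s['ee_rot'],s['q'].round(2)); plan((411.5,295,20),114.5)
```

```text
bottle [419.6 274.1] deg -99.2 IoU 0.14
A 5.3
[451.76637543 102.92227167 199.79928662] [3.14057559e+00 5.24107923e-04 1.99830579e+00] [-0.02  0.35  1.85 -0.    0.94 -0.45]
shift(cur tool) [191.6  42.8 179.7] turn [ 0.001  0.001 -0.   ] [ 0.1  0.  -0. ]
```

A hasn't moved (its patch in the scene image matches the start). Go and turn it as with B.

step_arm([
  {"grip": 0,"dx": 38,"dy": 8,"dz": 0,"wx": 0,"wy": 0,"wz": 0},
  {"grip": 0,"dx": 38,"dy": 9,"dz": 15,"wx": 0,"wy": 0,"wz": 0},
  {"grip": 0,"dx": 38,"dy": 9,"dz": 15,"wx": 0,"wy": 0,"wz": 0},
  {"grip": 0,"dx": 38,"dy": 9,"dz": 20,"wx": 0,"wy": 0,"wz": 0},
  {"grip": 0,"dx": 39,"dy": 8,"dz": 20,"wx": 0,"wy": 0,"wz": 0},
  {"grip": 0,"dx": 0,"dy": 0,"dz": 30,"wx": 0,"wy": 0,"wz": 0},
  {"grip": 0,"dx": 0,"dy": 0,"dz": 30,"wx": 0,"wy": 0,"wz": 0},
  {"grip": 0,"dx": 0,"dy": 0,"dz": 25,"wx": 0,"wy": 0,"wz": 0},
  {"grip": 0,"dx": 0,"dy": 0,"dz": 15,"wx": 0,"wy": 0,"wz": 0},
  {"grip": 0,"dx": 0,"dy": 0,"dz": 9,"wx": 0,"wy": 0,"wz": 0},
])

```text
time_s: 35.9
ee_pos: [411.2, 294.5, 19.0]
ee_rot: [-3.14, -0.0, 1.997]
wrist_force: [0.4, -0.6, -0.6]
grip_width: 87.1
finger_force: 0.0
```

step_arm([
  {"grip": 0,"dx": 0,"dy": 0,"dz": 0,"wx": 0,"wy": 0,"wz": 0},
  {"grip": 1,"dx": 0,"dy": 0,"dz": 0,"wx": 0,"wy": 0,"wz": 0},
  {"grip": 1,"dx": 0,"dy": 0,"dz": 0,"wx": 0,"wy": 0,"wz": 0},
  {"grip": 1,"dx": 0,"dy": 0,"dz": 0,"wx": 0,"wy": 0,"wz": 0},
  {"grip": 1,"dx": 0,"dy": 0,"dz": 0,"wx": 0,"wy": 0,"wz": 0},
  {"grip": 1,"dx": 0,"dy": 0,"dz": 0,"wx": 0,"wy": 0,"wz": 0},
  {"grip": 1,"dx": 0,"dy": 0,"dz": 0,"wx": 0,"wy": 0,"wz": 0},
  {"grip": 1,"dx": 0,"dy": 0,"dz": 0,"wx": 0,"wy": 0,"wz": 0},
  {"grip": 1,"dx": 0,"dy": 0,"dz": -4,"wx": 0,"wy": 0,"wz": 0},
  {"grip": 1,"dx": 0,"dy": 0,"dz": -4,"wx": 0,"wy": 0,"wz": 0},
])

```text
time_s: 36.9
ee_pos: [411.2, 294.5, 28.1]
ee_rot: [-3.141, -0.0, 1.999]
wrist_force: [0.4, -0.0, -1.2]
grip_width: 45.9
finger_force: 30.0
```

step_arm([
  {"grip": 1,"dx": 0,"dy": 0,"dz": 0,"wx": 0,"wy": 0,"wz": -0.14},
  {"grip": 1,"dx": 0,"dy": 0,"dz": 0,"wx": 0,"wy": 0,"wz": -0.14},
  {"grip": 1,"dx": 0,"dy": 0,"dz": 0,"wx": 0,"wy": 0,"wz": -0.14},
  {"grip": 1,"dx": 0,"dy": 0,"dz": 0,"wx": 0,"wy": 0,"wz": -0.14},
  {"grip": 1,"dx": 0,"dy": 0,"dz": 0,"wx": 0,"wy": 0,"wz": -0.14},
  {"grip": 1,"dx": 0,"dy": 0,"dz": 0,"wx": 0,"wy": 0,"wz": -0.14},
  {"grip": 1,"dx": 0,"dy": 0,"dz": 0,"wx": 0,"wy": 0,"wz": -0.14},
  {"grip": 1,"dx": 0,"dy": 0,"dz": 0,"wx": 0,"wy": 0,"wz": -0.14},
  {"grip": 1,"dx": 0,"dy": 0,"dz": 0,"wx": 0,"wy": 0,"wz": -0.14},
  {"grip": 1,"dx": 0,"dy": 0,"dz": 0,"wx": 0,"wy": 0,"wz": -0.14},
])

```text
time_s: 37.9
ee_pos: [411.4, 294.6, 28.2]
ee_rot: [3.142, -0.0, -2.879]
wrist_force: [0.4, -0.5, -0.3]
grip_width: 45.5
finger_force: 30.0
```

step_arm([
  {"grip": 1,"dx": 0,"dy": 0,"dz": 0,"wx": 0,"wy": 0,"wz": -0.14},
  {"grip": 1,"dx": 0,"dy": 0,"dz": 0,"wx": 0,"wy": 0,"wz": -0.14},
  {"grip": 1,"dx": 0,"dy": 0,"dz": 4,"wx": 0,"wy": 0,"wz": 0},
  {"grip": 1,"dx": 0,"dy": 0,"dz": 4,"wx": 0,"wy": 0,"wz": 0},
  {"grip": 1,"dx": 0,"dy": 0,"dz": 0,"wx": 0,"wy": 0,"wz": 0},
  {"grip": 0.3,"dx": 0,"dy": 0,"dz": 0,"wx": 0,"wy": 0,"wz": 0},
  {"grip": 0,"dx": 0,"dy": 0,"dz": 0,"wx": 0,"wy": 0,"wz": 0},
  {"grip": 0,"dx": 0,"dy": 0,"dz": 0,"wx": 0,"wy": 0,"wz": 0},
  {"grip": 0,"dx": 0,"dy": 0,"dz": 0,"wx": 0,"wy": 0,"wz": 0},
  {"grip": 0,"dx": 0,"dy": 0,"dz": -20,"wx": 0,"wy": 0,"wz": 0},
])

```text
time_s: 38.9
ee_pos: [410.0, 293.9, 38.6]
ee_rot: [3.141, -0.005, -2.605]
wrist_force: [-0.2, -0.1, -0.1]
grip_width: 78.0
finger_force: 0.0
```

step_arm([
  {"grip": 0,"dx": 0,"dy": 0,"dz": -25,"wx": 0,"wy": 0,"wz": 0},
  {"grip": 0,"dx": 0,"dy": 0,"dz": -15,"wx": 0,"wy": 0,"wz": 0},
  {"grip": 0,"dx": 0,"dy": 0,"dz": 0,"wx": 0,"wy": 0,"wz": 0.143},
  {"grip": 0,"dx": 0,"dy": 0,"dz": 0,"wx": 0,"wy": 0,"wz": 0.143},
  {"grip": 0,"dx": 0,"dy": 0,"dz": 0,"wx": 0,"wy": 0,"wz": 0.143},
  {"grip": 0,"dx": 0,"dy": 0,"dz": 0,"wx": 0,"wy": 0,"wz": 0.143},
  {"grip": 0,"dx": 0,"dy": 0,"dz": 0,"wx": 0,"wy": 0,"wz": 0.143},
  {"grip": 0,"dx": 0,"dy": 0,"dz": 0,"wx": 0,"wy": 0,"wz": 0.143},
  {"grip": 0,"dx": 0,"dy": 0,"dz": 0,"wx": 0,"wy": 0,"wz": 0.143},
  {"grip": 0,"dx": 0,"dy": 0,"dz": 0,"wx": 0,"wy": 0,"wz": 0.143},
])

```text
time_s: 39.9
ee_pos: [411.3, 294.6, 80.1]
ee_rot: [-3.141, -0.0, 2.529]
wrist_force: [-0.0, -0.4, -0.1]
grip_width: 87.2
finger_force: 0.0
```

step_arm([
  {"grip": 0,"dx": 0,"dy": 0,"dz": 0,"wx": 0,"wy": 0,"wz": 0.143},
  {"grip": 0,"dx": 0,"dy": 0,"dz": 0,"wx": 0,"wy": 0,"wz": 0.143},
  {"grip": 0,"dx": 0,"dy": 0,"dz": 0,"wx": 0,"wy": 0,"wz": 0.143},
  {"grip": 0,"dx": 0,"dy": 0,"dz": 0,"wx": 0,"wy": 0,"wz": 0.143},
  {"grip": 0,"dx": 0,"dy": 0,"dz": 0,"wx": 0,"wy": 0,"wz": 0.143},
  {"grip": 0,"dx": 0,"dy": 0,"dz": 0,"wx": 0,"wy": 0,"wz": 0.143},
  {"grip": 0,"dx": 0,"dy": 0,"dz": 0,"wx": 0,"wy": 0,"wz": 0.143},
  {"grip": 0,"dx": 0,"dy": 0,"dz": 0,"wx": 0,"wy": 0,"wz": 0.143},
  {"grip": 0,"dx": 0,"dy": 0,"dz": 0,"wx": 0,"wy": 0,"wz": 0.143},
  {"grip": 0,"dx": 0,"dy": 0,"dz": 0,"wx": 0,"wy": 0,"wz": 0.143},
])

```text
time_s: 40.9
ee_pos: [411.3, 294.6, 80.1]
ee_rot: [-3.142, 0.0, 1.099]
wrist_force: [-0.5, 0.3, 0.3]
grip_width: 87.0
finger_force: 0.0
```

step_arm([
  {"grip": 0,"dx": 0,"dy": 0,"dz": 0,"wx": 0,"wy": 0,"wz": 0.143},
  {"grip": 0,"dx": 0,"dy": 0,"dz": 0,"wx": 0,"wy": 0,"wz": 0.143},
  {"grip": 0,"dx": 0,"dy": 0,"dz": 0,"wx": 0,"wy": 0,"wz": 0.143},
  {"grip": 0,"dx": 0,"dy": 0,"dz": 0,"wx": 0,"wy": 0,"wz": 0.138},
  {"grip": 0,"dx": 0,"dy": 0,"dz": 20,"wx": 0,"wy": 0,"wz": 0},
  {"grip": 0,"dx": 0,"dy": 0,"dz": 25,"wx": 0,"wy": 0,"wz": 0},
  {"grip": 0,"dx": 0,"dy": 0,"dz": 15,"wx": 0,"wy": 0,"wz": 0},
  {"grip": 0,"dx": 0,"dy": 0,"dz": 0,"wx": 0,"wy": 0,"wz": 0},
  {"grip": 1,"dx": 0,"dy": 0,"dz": 0,"wx": 0,"wy": 0,"wz": 0},
  {"grip": 1,"dx": 0,"dy": 0,"dz": 0,"wx": 0,"wy": 0,"wz": 0},
])

```text
time_s: 41.9
ee_pos: [412.0, 294.9, 20.8]
ee_rot: [3.141, -0.002, 0.538]
wrist_force: [-0.5, 0.5, 0.3]
grip_width: 77.8
finger_force: 0.0
```

step_arm([
  {"grip": 1,"dx": 0,"dy": 0,"dz": 0,"wx": 0,"wy": 0,"wz": 0},
  {"grip": 1,"dx": 0,"dy": 0,"dz": 0,"wx": 0,"wy": 0,"wz": 0},
  {"grip": 1,"dx": 0,"dy": 0,"dz": 0,"wx": 0,"wy": 0,"wz": 0},
  {"grip": 1,"dx": 0,"dy": 0,"dz": 0,"wx": 0,"wy": 0,"wz": 0},
  {"grip": 1,"dx": 0,"dy": 0,"dz": 0,"wx": 0,"wy": 0,"wz": 0},
  {"grip": 1,"dx": 0,"dy": 0,"dz": -15,"wx": 0,"wy": 0,"wz": 0},
  {"grip": 1,"dx": 0,"dy": 0,"dz": -35,"wx": 0,"wy": 0,"wz": 0},
  {"grip": 1,"dx": 0,"dy": 0,"dz": -40,"wx": 0,"wy": 0,"wz": 0},
  {"grip": 1,"dx": 0,"dy": 0,"dz": -40,"wx": 0,"wy": 0,"wz": 0},
  {"grip": 1,"dx": 0,"dy": 0,"dz": -40,"wx": 0,"wy": 0,"wz": 0},
])

```text
time_s: 42.9
ee_pos: [410.8, 294.3, 191.3]
ee_rot: [-3.141, 0.001, 0.538]
wrist_force: [1.0, 0.5, -1.4]
grip_width: 46.1
finger_force: 30.0
```

Run:
```python
from p import *
s=get_state();print(s['q'].round(2),s['grip_width'],s['finger_force'])
plan(railpose(205,5,60)[0],86.1)
```

```text
[ 0.4   0.41  1.76 -0.    0.97  1.43] 46.06522481307775 29.999205521307886
shift(cur tool) [122.9 215.2  50.6] turn [-0.001  0.001 -0.965] [ -0.    0.1 -55.3]
```

step_arm([
  {"grip": 1,"dx": 20,"dy": 36,"dz": 0,"wx": 0,"wy": 0,"wz": 0},
  {"grip": 1,"dx": 20,"dy": 36,"dz": 0,"wx": 0,"wy": 0,"wz": 0},
  {"grip": 1,"dx": 20,"dy": 36,"dz": 0,"wx": 0,"wy": 0,"wz": 0},
  {"grip": 1,"dx": 20,"dy": 36,"dz": 0,"wx": 0,"wy": 0,"wz": 0},
  {"grip": 1,"dx": 21,"dy": 36,"dz": 0,"wx": 0,"wy": 0,"wz": 0},
  {"grip": 1,"dx": 21,"dy": 35,"dz": 0,"wx": 0,"wy": 0,"wz": 0},
  {"grip": 1,"dx": 0,"dy": 0,"dz": 0,"wx": 0,"wy": 0,"wz": -0.138},
  {"grip": 1,"dx": 0,"dy": 0,"dz": 0,"wx": 0,"wy": 0,"wz": -0.138},
  {"grip": 1,"dx": 0,"dy": 0,"dz": 0,"wx": 0,"wy": 0,"wz": -0.138},
  {"grip": 1,"dx": 0,"dy": 0,"dz": 0,"wx": 0,"wy": 0,"wz": -0.138},
])

```text
time_s: 43.9
ee_pos: [625.7, 172.2, 189.1]
ee_rot: [-3.14, 0.001, 1.095]
wrist_force: [0.1, 0.7, -2.3]
grip_width: 45.7
finger_force: 30.0
```

step_arm([
  {"grip": 1,"dx": 0,"dy": 0,"dz": 0,"wx": 0,"wy": 0,"wz": -0.138},
  {"grip": 1,"dx": 0,"dy": 0,"dz": 0,"wx": 0,"wy": 0,"wz": -0.138},
  {"grip": 1,"dx": 0,"dy": 0,"dz": 0,"wx": 0,"wy": 0,"wz": -0.138},
  {"grip": 1,"dx": 0,"dy": 0,"dz": 0,"wx": 0,"wy": 0.122,"wz": 0},
  {"grip": 1,"dx": 0,"dy": 0,"dz": 0,"wx": 0,"wy": 0.122,"wz": 0},
  {"grip": 1,"dx": 0,"dy": 0,"dz": 0,"wx": 0,"wy": 0,"wz": 0},
  {"grip": 1,"dx": 0,"dy": 0,"dz": 0,"wx": 0,"wy": 0,"wz": 0},
  {"grip": 1,"dx": 0,"dy": 0,"dz": 0,"wx": 0,"wy": 0,"wz": 0},
  {"grip": 1,"dx": 0,"dy": 0,"dz": 0,"wx": 0,"wy": 0,"wz": 0},
  {"grip": 1,"dx": 0,"dy": 0,"dz": 0,"wx": 0,"wy": 0,"wz": 0},
])

```text
time_s: 44.9
ee_pos: [626.3, 173.6, 190.2]
ee_rot: [3.141, -0.243, 1.506]
wrist_force: [0.3, -0.8, -1.4]
grip_width: 45.6
finger_force: 30.0
```

Run:
```python
from p import *
s=get_state();print(s['q'].round(2),s['grip_width'],((s['ee_pos']-RO)@RX.T).round(1))
plan(*railpose(197,5,23))
d=snap('scene')['pixels'][:,:,::-1]; cv2.imwrite('pics/v5.png',cv2.convertScaleAbs(cv2.resize(d[170:320,300:450],(600,600)),alpha=1.4))
```

```text
[-0.02  0.58  1.46  0.27  1.1  -0.08] 45.617980712190636 [218.1   5.3 108. ]
shift(cur tool) [-21.    0.3  84.9] turn [-0.     0.001  0.003] [-0.   0.   0.2]
```

View pics/v5.png

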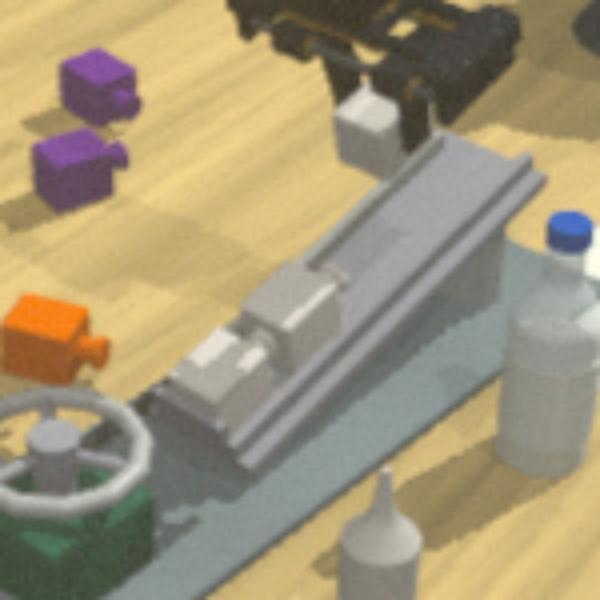

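Run:
```python
from p import *
c=snap('top'); d=snap('scene')
import itertools
# two-ray cap position
o1,d1=ray(c,(228,104)); o2,d2=ray(d,(300+570/4,170+222/4))
A=np.column_stack([d1,-d2]); t=np.linalg.lstsq(A,o2-o1,rcond=None)[0]; print((o1+t[0]*d1).round(0),(o2+t[1]*d2).round(0))
p,T=railpose(197,5,23); m=T.as_matrix(); print('tip',p.round(0),'body far end low',(p-70*m[:,2]-95*m[:,1]).round(0),(p-70*m[:,2]+95*m[:,1]).round(0))
```

```text
[781. 152. 186.] [784. 154. 187.]
tip [627. 174. 103.] body far end low [531. 163. 171.] [720. 150. 171.]
```

step_arm([
  {"grip": 1,"dx": -10,"dy": 0,"dz": 10,"wx": 0,"wy": 0,"wz": 0},
  {"grip": 1,"dx": -11,"dy": 0,"dz": 20,"wx": 0,"wy": 0,"wz": 0},
  {"grip": 1,"dx": 0,"dy": 0,"dz": 20,"wx": 0,"wy": 0,"wz": 0},
  {"grip": 1,"dx": 0,"dy": 0,"dz": 15,"wx": 0,"wy": 0,"wz": 0},
  {"grip": 1,"dx": 0,"dy": 0,"dz": 10,"wx": 0,"wy": 0,"wz": 0},
  {"grip": 1,"dx": 0,"dy": 0,"dz": 4,"wx": 0,"wy": 0,"wz": 0},
  {"grip": 1,"dx": 0,"dy": 0,"dz": 1,"wx": 0,"wy": 0,"wz": 0},
  {"grip": 1,"dx": 0,"dy": 0,"dz": 1,"wx": 0,"wy": 0,"wz": 0},
  {"grip": 1,"dx": 0,"dy": 0,"dz": 0,"wx": 0,"wy": 0,"wz": 0},
  {"grip": 1,"dx": 0,"dy": 0,"dz": 0,"wx": 0,"wy": 0,"wz": 0},
])

```text
time_s: 46.05
ee_pos: [626.8, 171.7, 107.1]
ee_rot: [3.14, -0.244, 1.504]
wrist_force: [-0.2, 0.0, -1.7]
grip_width: 46.0
finger_force: 30.0
```

step_arm([
  {"grip": 1,"dx": 0,"dy": 0,"dz": 1,"wx": 0,"wy": 0,"wz": 0},
  {"grip": 1,"dx": 0,"dy": 0,"dz": 1,"wx": 0,"wy": 0,"wz": 0},
  {"grip": 1,"dx": 0,"dy": 0,"dz": 1,"wx": 0,"wy": 0,"wz": 0},
  {"grip": 1,"dx": 0,"dy": 0,"dz": 1,"wx": 0,"wy": 0,"wz": 0},
  {"grip": 1,"dx": 0,"dy": 0,"dz": 0,"wx": 0,"wy": 0,"wz": 0},
  {"grip": 1,"dx": 0,"dy": 0,"dz": 0,"wx": 0,"wy": 0,"wz": 0},
  {"grip": 1,"dx": 0,"dy": 0,"dz": 0,"wx": 0,"wy": 0,"wz": 0},
  {"grip": 1,"dx": 0,"dy": 0,"dz": 0,"wx": 0,"wy": 0,"wz": 0},
  {"grip": 1,"dx": 0,"dy": 0,"dz": 0,"wx": 0,"wy": 0,"wz": 0},
  {"grip": 1,"dx": 0,"dy": 0,"dz": 0,"wx": 0,"wy": 0,"wz": 0},
])

```text
time_s: 47.05
ee_pos: [626.4, 172.6, 102.5]
ee_rot: [3.142, -0.244, 1.504]
wrist_force: [0.3, 0.0, -1.0]
grip_width: 45.7
finger_force: 30.0
```

Run:
```python
from p import *
s=get_state();print(s['wrist_force'].round(1),s['grip_width'],((s['ee_pos']-RO)@RX.T).round(1))
```

```text
[ 0.3  0.  -1. ] 45.672807017207816 [196.    5.1  23.1]
```

Lower 2 mm more, release, retreat and go toward the wheel so the rail can be checked.

step_arm([
  {"grip": 1,"dx": 0,"dy": 0,"dz": 1,"wx": 0,"wy": 0,"wz": 0},
  {"grip": 1,"dx": 0,"dy": 0,"dz": 0.5,"wx": 0,"wy": 0,"wz": 0},
  {"grip": 0.4,"dx": 0,"dy": 0,"dz": 0,"wx": 0,"wy": 0,"wz": 0},
  {"grip": 0.3,"dx": 0,"dy": 0,"dz": 0,"wx": 0,"wy": 0,"wz": 0},
  {"grip": 0.1,"dx": 0,"dy": 0,"dz": 0,"wx": 0,"wy": 0,"wz": 0},
  {"grip": 0,"dx": 0,"dy": 0,"dz": 0,"wx": 0,"wy": 0,"wz": 0},
  {"grip": 0,"dx": 0,"dy": 0,"dz": -10,"wx": 0,"wy": 0,"wz": 0},
  {"grip": 0,"dx": 0,"dy": 0,"dz": -30,"wx": 0,"wy": 0,"wz": 0},
  {"grip": 0,"dx": 0,"dy": 0,"dz": -40,"wx": 0,"wy": 0,"wz": 0},
  {"grip": 0,"dx": 0,"dy": 0,"dz": -40,"wx": 0,"wy": 0,"wz": 0},
])

```text
time_s: 48.05
ee_pos: [624.1, 143.7, 219.0]
ee_rot: [-3.141, -0.244, 1.504]
wrist_force: [0.8, 0.2, -0.1]
grip_width: 86.3
finger_force: 0.0
```

step_arm([
  {"grip": 0,"dx": 0,"dy": -15,"dz": -10,"wx": 0,"wy": -0.122,"wz": 0},
  {"grip": 0,"dx": 0,"dy": -20,"dz": 0,"wx": 0,"wy": -0.122,"wz": 0},
  {"grip": 0,"dx": -20,"dy": -30,"dz": 0,"wx": 0,"wy": 0,"wz": 0},
  {"grip": 0,"dx": -40,"dy": -20,"dz": 0,"wx": 0,"wy": 0,"wz": 0},
  {"grip": 0,"dx": -45,"dy": -10,"dz": 0,"wx": 0,"wy": 0,"wz": 0},
  {"grip": 0,"dx": -45,"dy": 0,"dz": 0,"wx": 0,"wy": 0,"wz": 0},
  {"grip": 0,"dx": -45,"dy": 0,"dz": 0,"wx": 0,"wy": 0,"wz": 0},
  {"grip": 0,"dx": -45,"dy": 0,"dz": 0,"wx": 0,"wy": 0,"wz": 0},
  {"grip": 0,"dx": -45,"dy": 0,"dz": 0,"wx": 0,"wy": 0,"wz": 0},
  {"grip": 0,"dx": -40,"dy": 0,"dz": 0,"wx": 0,"wy": 0,"wz": 0},
])

```text
time_s: 49.05
ee_pos: [507.5, -178.6, 228.2]
ee_rot: [3.14, 0.001, 1.503]
wrist_force: [-0.1, -0.6, 0.8]
grip_width: 86.8
finger_force: 0.0
```

Run:
```python
from p import *
s=get_state();print(s['ee_pos'],s['ee_rot'],s['q'].round(2))
c=snap('top')['pixels'][:,:,::-1];d=snap('scene')['pixels'][:,:,::-1]
cv2.imwrite('pics/v6.png',cv2.convertScaleAbs(np.vstack([cv2.resize(c[160:245,150:430],(790,240)),np.hstack([cv2.resize(d[190:310,310:430],(360,360)),cv2.resize(d[230:320,235:342],(430,360))])]),alpha=1.4))
```

```text
[ 507.46709005 -178.63152179  228.1586885 ] [3.14022641e+00 8.48666752e-04 1.50271845e+00] [-0.55  0.4   1.65 -0.    1.09 -0.48]
```

View pics/v6.png

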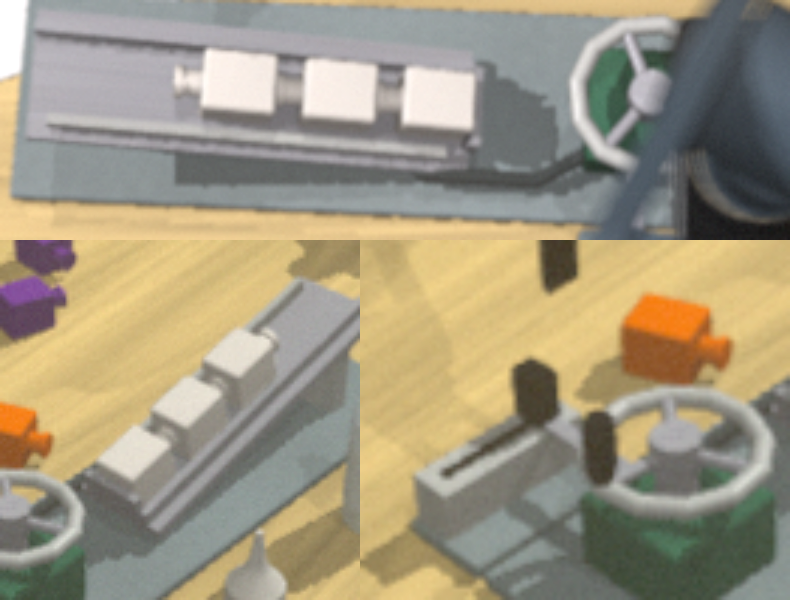

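```bash
cat > crank.py <<'E'
from p import *
C=np.array([604.7,-151.7])
def ang():
    s=get_state(); v=s['ee_pos'][:2]-C; return np.degrees(np.arctan2(v[1],v[0])),np.hypot(*v)
E
python3 - <<'E'
from crank import *
plan((594.6,-206.7,200),90)
E
```

```text
shift(cur tool) [-18.5  87.8  28.5] turn [ 0.003  0.003 -0.073] [ 0.2  0.2 -4.2]
```

step_arm([
  {"grip": 0,"dx": -6,"dy": 29,"dz": 0,"wx": 0,"wy": 0,"wz": 0},
  {"grip": 0,"dx": -6,"dy": 29,"dz": 0,"wx": 0,"wy": 0,"wz": 0},
  {"grip": 0,"dx": -6.5,"dy": 30,"dz": 0,"wx": 0,"wy": 0,"wz": 0},
  {"grip": 0,"dx": 0,"dy": 0,"dz": 0,"wx": 0,"wy": 0,"wz": -0.073},
  {"grip": 0,"dx": 0,"dy": 0,"dz": 28,"wx": 0,"wy": 0,"wz": 0},
  {"grip": 0,"dx": 0,"dy": 0,"dz": 20,"wx": 0,"wy": 0,"wz": 0},
  {"grip": 0,"dx": 0,"dy": 0,"dz": 0,"wx": 0,"wy": 0,"wz": 0},
  {"grip": 0,"dx": 0,"dy": 0,"dz": 0,"wx": 0,"wy": 0,"wz": 0},
  {"grip": 0,"dx": 0,"dy": 0,"dz": 0,"wx": 0,"wy": 0,"wz": 0},
  {"grip": 0,"dx": 0,"dy": 0,"dz": 0,"wx": 0,"wy": 0,"wz": 0},
])

```text
time_s: 50.15
ee_pos: [595.1, -200.8, 180.8]
ee_rot: [3.139, 0.001, 1.577]
wrist_force: [-1.0, 0.2, -0.9]
grip_width: 87.0
finger_force: 0.0
```

Run:
```python
from crank import *
print(ang());plan((594.6,-206.7,122),90)
```

```text
(np.float64(-101.02384439133466), np.float64(50.05181693232153))
shift(cur tool) [-5.8 -0.7 58.8] turn [0.002 0.001 0.006] [0.1 0.1 0.4]
```

step_arm([
  {"grip": 0,"dx": -6,"dy": 0,"dz": 10,"wx": 0,"wy": 0,"wz": 0},
  {"grip": 0,"dx": 0,"dy": 0,"dz": 15,"wx": 0,"wy": 0,"wz": 0},
  {"grip": 0,"dx": 0,"dy": 0,"dz": 15,"wx": 0,"wy": 0,"wz": 0},
  {"grip": 0,"dx": 0,"dy": 0,"dz": 10,"wx": 0,"wy": 0,"wz": 0},
  {"grip": 0,"dx": 0,"dy": 0,"dz": 8,"wx": 0,"wy": 0,"wz": 0},
  {"grip": 0,"dx": 0,"dy": 0,"dz": 0,"wx": 0,"wy": 0,"wz": 0},
  {"grip": 1,"dx": 0,"dy": 0,"dz": 0,"wx": 0,"wy": 0,"wz": 0},
  {"grip": 1,"dx": 0,"dy": 0,"dz": 0,"wx": 0,"wy": 0,"wz": 0},
  {"grip": 1,"dx": 0,"dy": 0,"dz": 0,"wx": 0,"wy": 0,"wz": 0},
  {"grip": 1,"dx": 0,"dy": 0,"dz": 0,"wx": 0,"wy": 0,"wz": 0},
])

```text
time_s: 51.15
ee_pos: [594.7, -206.7, 121.8]
ee_rot: [3.141, 0.001, 1.577]
wrist_force: [-0.0, -0.7, -0.4]
grip_width: 62.9
finger_force: 0.0
```

step_arm([
  {"grip": 1,"dx": 0,"dy": 0,"dz": 0,"wx": 0,"wy": 0,"wz": 0},
  {"grip": 1,"dx": 0,"dy": 0,"dz": 0,"wx": 0,"wy": 0,"wz": 0},
  {"grip": 1,"dx": 0,"dy": 0,"dz": 0,"wx": 0,"wy": 0,"wz": 0},
  {"grip": 1,"dx": 0,"dy": 0,"dz": 0,"wx": 0,"wy": 0,"wz": 0},
  {"grip": 1,"dx": 0,"dy": 0,"dz": 0,"wx": 0,"wy": 0,"wz": 0},
  {"grip": 1,"dx": 0,"dy": 0,"dz": 0,"wx": 0,"wy": 0,"wz": 0},
  {"grip": 1,"dx": 0,"dy": 0,"dz": 0,"wx": 0,"wy": 0,"wz": 0},
  {"grip": 1,"dx": 0,"dy": 0,"dz": 0,"wx": 0,"wy": 0,"wz": 0},
  {"grip": 1,"dx": 0,"dy": 0,"dz": 0,"wx": 0,"wy": 0,"wz": 0},
  {"grip": 1,"dx": 0,"dy": 0,"dz": 0,"wx": 0,"wy": 0,"wz": 0},
])

```text
time_s: 52.15
ee_pos: [594.5, -206.5, 121.3]
ee_rot: [3.141, -0.0, 1.577]
wrist_force: [2.1, 1.1, -0.7]
grip_width: 19.1
finger_force: 30.3
```

Run:
```python
from crank import *
print(ang(),get_state()['ee_pos'],get_state()['ee_rot'],get_state()['wrist_force'])
a=-100; 
for k in range(19):
    b=a-20; d=55*(np.array([np.cos(np.radians(b)),np.sin(np.radians(b))])-np.array([np.cos(np.radians(a)),np.sin(np.radians(a))])); print(b,'dx',round(d[1],1),'dy',round(d[0],1)); a=b
```

```text
(np.float64(-100.49697198719979), np.float64(55.72770326970791)) [ 594.54732855 -206.49507436  121.26317513] [ 3.14118487e+00 -6.01083176e-05  1.57678757e+00] [ 2.0830296   1.11276521 -0.66015086]
-120 dx 6.5 dy -17.9
-140 dx 12.3 dy -14.6
-160 dx 16.5 dy -9.6
-180 dx 18.8 dy -3.3
-200 dx 18.8 dy 3.3
-220 dx 16.5 dy 9.6
-240 dx 12.3 dy 14.6
-260 dx 6.5 dy 17.9
-280 dx 0.0 dy 19.1
-300 dx -6.5 dy 17.9
-320 dx -12.3 dy 14.6
-340 dx -16.5 dy 9.6
-360 dx -18.8 dy 3.3
-380 dx -18.8 dy -3.3
-400 dx -16.5 dy -9.6
-420 dx -12.3 dy -14.6
-440 dx -6.5 dy -17.9
-460 dx -0.0 dy -19.1
-480 dx 6.5 dy -17.9
```

step_arm([
  {"grip": 1,"dx": 3.2,"dy": -9,"dz": 0,"wx": 0,"wy": 0,"wz": 0},
  {"grip": 1,"dx": 3.3,"dy": -8.9,"dz": 0,"wx": 0,"wy": 0,"wz": 0},
  {"grip": 1,"dx": 12.3,"dy": -14.6,"dz": 0,"wx": 0,"wy": 0,"wz": 0},
  {"grip": 1,"dx": 16.5,"dy": -9.6,"dz": 0,"wx": 0,"wy": 0,"wz": 0},
  {"grip": 1,"dx": 18.8,"dy": -3.3,"dz": 0,"wx": 0,"wy": 0,"wz": 0},
  {"grip": 1,"dx": 18.8,"dy": 3.3,"dz": 0,"wx": 0,"wy": 0,"wz": 0},
  {"grip": 1,"dx": 16.5,"dy": 9.6,"dz": 0,"wx": 0,"wy": 0,"wz": 0},
  {"grip": 1,"dx": 12.3,"dy": 14.6,"dz": 0,"wx": 0,"wy": 0,"wz": 0},
  {"grip": 1,"dx": 6.5,"dy": 17.9,"dz": 0,"wx": 0,"wy": 0,"wz": 0},
  {"grip": 1,"dx": 0,"dy": 19.1,"dz": 0,"wx": 0,"wy": 0,"wz": 0},
])

```text
time_s: 53.15
ee_pos: [611.0, -98.4, 121.2]
ee_rot: [-3.137, 0.001, 1.578]
wrist_force: [-2.6, -3.2, 2.8]
grip_width: 18.9
finger_force: 30.3
```

Run:
```python
from crank import *
s=get_state();print(ang(),s['ee_pos'],s['wrist_force'],s['grip_width'],s['ee_rot'])
```

```text
(np.float64(83.28802222907812), np.float64(53.68007442734178)) [610.97403898 -98.38783605 121.21186567] [-2.56902213 -3.16332819  2.8189268 ] 18.893897305811596 [-3.13657953e+00  1.08716625e-03  1.57833474e+00]
```

step_arm([
  {"grip": 1,"dx": -6.5,"dy": 17.9,"dz": 0,"wx": 0,"wy": 0,"wz": 0},
  {"grip": 1,"dx": -12.3,"dy": 14.6,"dz": 0,"wx": 0,"wy": 0,"wz": 0},
  {"grip": 1,"dx": -16.5,"dy": 9.6,"dz": 0,"wx": 0,"wy": 0,"wz": 0},
  {"grip": 1,"dx": -18.8,"dy": 3.3,"dz": 0,"wx": 0,"wy": 0,"wz": 0},
  {"grip": 1,"dx": -18.8,"dy": -3.3,"dz": 0,"wx": 0,"wy": 0,"wz": 0},
  {"grip": 1,"dx": -16.5,"dy": -9.6,"dz": 0,"wx": 0,"wy": 0,"wz": 0},
  {"grip": 1,"dx": -12.3,"dy": -14.6,"dz": 0,"wx": 0,"wy": 0,"wz": 0},
  {"grip": 1,"dx": -6.5,"dy": -17.9,"dz": 0,"wx": 0,"wy": 0,"wz": 0},
  {"grip": 1,"dx": 0,"dy": -19.1,"dz": 0,"wx": 0,"wy": 0,"wz": 0},
  {"grip": 1,"dx": 6.5,"dy": -17.9,"dz": 0,"wx": 0,"wy": 0,"wz": 0},
])

```text
time_s: 54.15
ee_pos: [576.7, -198.4, 121.3]
ee_rot: [3.138, -0.005, 1.573]
wrist_force: [12.3, 13.6, -3.8]
grip_width: 19.3
finger_force: 30.3
```

Run:
```python
from crank import *
s=get_state();print(ang(),s['ee_pos'],s['wrist_force'],s['grip_width'],s['ee_rot'])
```

```text
(np.float64(-120.93082704138949), np.float64(54.48316471682492)) [ 576.69549832 -198.435031    121.25684433] [12.33952729 13.57091426 -3.84339979] 19.281636266829523 [ 3.13806033 -0.00460393  1.57292737]
```

step_arm([
  {"grip": 1,"dx": 12.3,"dy": -14.6,"dz": 0,"wx": 0,"wy": 0,"wz": 0},
  {"grip": 1,"dx": 16.5,"dy": -9.6,"dz": 0,"wx": 0,"wy": 0,"wz": 0},
  {"grip": 1,"dx": 18.8,"dy": -3.3,"dz": 0,"wx": 0,"wy": 0,"wz": 0},
  {"grip": 1,"dx": 18.8,"dy": 3.3,"dz": 0,"wx": 0,"wy": 0,"wz": 0},
  {"grip": 1,"dx": 16.5,"dy": 9.6,"dz": 0,"wx": 0,"wy": 0,"wz": 0},
  {"grip": 1,"dx": 12.3,"dy": 14.6,"dz": 0,"wx": 0,"wy": 0,"wz": 0},
  {"grip": 1,"dx": 6.5,"dy": 17.9,"dz": 0,"wx": 0,"wy": 0,"wz": 0},
  {"grip": 1,"dx": 0,"dy": 19.1,"dz": 0,"wx": 0,"wy": 0,"wz": 0},
  {"grip": 1,"dx": -6.5,"dy": 17.9,"dz": 0,"wx": 0,"wy": 0,"wz": 0},
  {"grip": 1,"dx": -12.3,"dy": 14.6,"dz": 0,"wx": 0,"wy": 0,"wz": 0},
])

```text
time_s: 55.15
ee_pos: [645.4, -112.5, 121.2]
ee_rot: [-3.141, -0.007, 1.576]
wrist_force: [4.5, 9.5, 0.2]
grip_width: 19.1
finger_force: 30.2
```

step_arm([
  {"grip": 1,"dx": -16.5,"dy": 9.6,"dz": 0,"wx": 0,"wy": 0,"wz": 0},
  {"grip": 1,"dx": -18.8,"dy": 3.3,"dz": 0,"wx": 0,"wy": 0,"wz": 0},
  {"grip": 1,"dx": -18.8,"dy": -3.3,"dz": 0,"wx": 0,"wy": 0,"wz": 0},
  {"grip": 1,"dx": -16.5,"dy": -9.6,"dz": 0,"wx": 0,"wy": 0,"wz": 0},
  {"grip": 1,"dx": -12.3,"dy": -14.6,"dz": 0,"wx": 0,"wy": 0,"wz": 0},
  {"grip": 1,"dx": -6.5,"dy": -17.9,"dz": 0,"wx": 0,"wy": 0,"wz": 0},
  {"grip": 1,"dx": 0,"dy": -19.1,"dz": 0,"wx": 0,"wy": 0,"wz": 0},
  {"grip": 1,"dx": 0,"dy": 0,"dz": 0,"wx": 0,"wy": 0,"wz": 0},
  {"grip": 1,"dx": 0,"dy": 0,"dz": 0,"wx": 0,"wy": 0,"wz": 0},
  {"grip": 1,"dx": 0,"dy": 0,"dz": 0,"wx": 0,"wy": 0,"wz": 0},
])

```text
time_s: 56.15
ee_pos: [593.5, -206.2, 121.2]
ee_rot: [-3.14, -0.001, 1.577]
wrist_force: [-1.5, 1.1, 1.8]
grip_width: 19.2
finger_force: 30.3
```

Run:
```python
from crank import *
s=get_state();print(ang(),s['ee_pos'],s['wrist_force'],s['grip_width'],s['ee_rot'])
a=-100
for k in range(20):
    b=a-15; d=55*(np.array([np.cos(np.radians(b)),np.sin(np.radians(b))])-np.array([np.cos(np.radians(a)),np.sin(np.radians(a))])); print(b,(d[1]/5).round(2),(d[0]/5).round(2),end=' | '); a=b
```

```text
(np.float64(-101.56444054960089), np.float64(55.6672690960607)) [ 593.54038651 -206.23721551  121.21686876] [-1.53973836  1.13032593  1.84037993] 19.168572052574675 [-3.13998197e+00 -5.13318064e-04  1.57703337e+00]
-115 0.86 -2.74 | -130 1.54 -2.42 | -145 2.12 -1.94 | -160 2.55 -1.33 | -175 2.8 -0.62 | -190 2.87 0.13 | -205 2.74 0.86 | -220 2.42 1.54 | -235 1.94 2.12 | -250 1.33 2.55 | -265 0.62 2.8 | -280 -0.13 2.87 | -295 -0.86 2.74 | -310 -1.54 2.42 | -325 -2.12 1.94 | -340 -2.55 1.33 | -355 -2.8 0.62 | -370 -2.87 -0.13 | -385 -2.74 -0.86 | -400 -2.42 -1.54 |
```

step_arm([
  {"grip": 1,"dx": 0.9,"dy": -2.7,"dz": 0,"wx": 0,"wy": 0,"wz": 0},
  {"grip": 1,"dx": 0.9,"dy": -2.7,"dz": 0,"wx": 0,"wy": 0,"wz": 0},
  {"grip": 1,"dx": 0.9,"dy": -2.7,"dz": 0,"wx": 0,"wy": 0,"wz": 0},
  {"grip": 1,"dx": 0.8,"dy": -2.8,"dz": 0,"wx": 0,"wy": 0,"wz": 0},
  {"grip": 1,"dx": 0.8,"dy": -2.8,"dz": 0,"wx": 0,"wy": 0,"wz": 0},
  {"grip": 1,"dx": 0,"dy": 0,"dz": 0,"wx": 0,"wy": 0,"wz": 0},
  {"grip": 1,"dx": 0,"dy": 0,"dz": 0,"wx": 0,"wy": 0,"wz": 0},
  {"grip": 1,"dx": 0,"dy": 0,"dz": 0,"wx": 0,"wy": 0,"wz": 0},
  {"grip": 1,"dx": 0,"dy": 0,"dz": 0,"wx": 0,"wy": 0,"wz": 0},
  {"grip": 1,"dx": 0,"dy": 0,"dz": 0,"wx": 0,"wy": 0,"wz": 0},
])

```text
time_s: 57.15
ee_pos: [580.8, -200.8, 121.2]
ee_rot: [3.141, -0.002, 1.576]
wrist_force: [3.2, 5.2, -0.7]
grip_width: 19.3
finger_force: 30.3
```

step_arm([
  {"grip": 1,"dx": 1.5,"dy": -2.4,"dz": 0,"wx": 0,"wy": 0,"wz": 0},
  {"grip": 1,"dx": 1.5,"dy": -2.4,"dz": 0,"wx": 0,"wy": 0,"wz": 0},
  {"grip": 1,"dx": 1.5,"dy": -2.4,"dz": 0,"wx": 0,"wy": 0,"wz": 0},
  {"grip": 1,"dx": 1.6,"dy": -2.4,"dz": 0,"wx": 0,"wy": 0,"wz": 0},
  {"grip": 1,"dx": 1.6,"dy": -2.5,"dz": 0,"wx": 0,"wy": 0,"wz": 0},
  {"grip": 1,"dx": 0,"dy": 0,"dz": 0,"wx": 0,"wy": 0,"wz": 0},
  {"grip": 1,"dx": 0,"dy": 0,"dz": 0,"wx": 0,"wy": 0,"wz": 0},
  {"grip": 1,"dx": 0,"dy": 0,"dz": 0,"wx": 0,"wy": 0,"wz": 0},
  {"grip": 1,"dx": 0,"dy": 0,"dz": 0,"wx": 0,"wy": 0,"wz": 0},
  {"grip": 1,"dx": 0,"dy": 0,"dz": 0,"wx": 0,"wy": 0,"wz": 0},
])

```text
time_s: 58.15
ee_pos: [570.2, -192.7, 121.2]
ee_rot: [3.138, -0.003, 1.576]
wrist_force: [6.6, 6.5, -1.6]
grip_width: 19.3
finger_force: 30.3
```

step_arm([
  {"grip": 1,"dx": 2.1,"dy": -1.9,"dz": 0,"wx": 0,"wy": 0,"wz": 0},
  {"grip": 1,"dx": 2.1,"dy": -1.9,"dz": 0,"wx": 0,"wy": 0,"wz": 0},
  {"grip": 1,"dx": 2.1,"dy": -1.9,"dz": 0,"wx": 0,"wy": 0,"wz": 0},
  {"grip": 1,"dx": 2.1,"dy": -2,"dz": 0,"wx": 0,"wy": 0,"wz": 0},
  {"grip": 1,"dx": 2.2,"dy": -2,"dz": 0,"wx": 0,"wy": 0,"wz": 0},
  {"grip": 1,"dx": 0,"dy": 0,"dz": 0,"wx": 0,"wy": 0,"wz": 0},
  {"grip": 1,"dx": 0,"dy": 0,"dz": 0,"wx": 0,"wy": 0,"wz": 0},
  {"grip": 1,"dx": 0,"dy": 0,"dz": 0,"wx": 0,"wy": 0,"wz": 0},
  {"grip": 1,"dx": 0,"dy": 0,"dz": 0,"wx": 0,"wy": 0,"wz": 0},
  {"grip": 1,"dx": 0,"dy": 0,"dz": 0,"wx": 0,"wy": 0,"wz": 0},
])

```text
time_s: 59.15
ee_pos: [562.3, -182.9, 121.3]
ee_rot: [3.134, -0.001, 1.575]
wrist_force: [11.0, 6.4, -4.7]
grip_width: 19.2
finger_force: 30.2
```

step_arm([
  {"grip": 1,"dx": 2.7,"dy": -1.1,"dz": 0,"wx": 0,"wy": 0,"wz": 0},
  {"grip": 1,"dx": 2.7,"dy": -1.1,"dz": 0,"wx": 0,"wy": 0,"wz": 0},
  {"grip": 1,"dx": 2.7,"dy": -1.1,"dz": 0,"wx": 0,"wy": 0,"wz": 0},
  {"grip": 1,"dx": 2.7,"dy": -1,"dz": 0,"wx": 0,"wy": 0,"wz": 0},
  {"grip": 1,"dx": 2.7,"dy": -1,"dz": 0,"wx": 0,"wy": 0,"wz": 0},
  {"grip": 1,"dx": 0,"dy": 0,"dz": 0,"wx": 0,"wy": 0,"wz": 0},
  {"grip": 1,"dx": 0,"dy": 0,"dz": 0,"wx": 0,"wy": 0,"wz": 0},
  {"grip": 1,"dx": 0,"dy": 0,"dz": 0,"wx": 0,"wy": 0,"wz": 0},
  {"grip": 1,"dx": 0,"dy": 0,"dz": 0,"wx": 0,"wy": 0,"wz": 0},
  {"grip": 1,"dx": 0,"dy": 0,"dz": 0,"wx": 0,"wy": 0,"wz": 0},
])

```text
time_s: 60.15
ee_pos: [556.7, -170.9, 121.3]
ee_rot: [3.134, 0.001, 1.576]
wrist_force: [9.2, 3.3, -5.3]
grip_width: 19.1
finger_force: 30.2
```

step_arm([
  {"grip": 1,"dx": 2.8,"dy": -0.4,"dz": 0,"wx": 0,"wy": 0,"wz": 0},
  {"grip": 1,"dx": 2.8,"dy": -0.4,"dz": 0,"wx": 0,"wy": 0,"wz": 0},
  {"grip": 1,"dx": 2.8,"dy": -0.4,"dz": 0,"wx": 0,"wy": 0,"wz": 0},
  {"grip": 1,"dx": 2.8,"dy": -0.3,"dz": 0,"wx": 0,"wy": 0,"wz": 0},
  {"grip": 1,"dx": 2.8,"dy": -0.3,"dz": 0,"wx": 0,"wy": 0,"wz": 0},
  {"grip": 1,"dx": 0,"dy": 0,"dz": 0,"wx": 0,"wy": 0,"wz": 0},
  {"grip": 1,"dx": 0,"dy": 0,"dz": 0,"wx": 0,"wy": 0,"wz": 0},
  {"grip": 1,"dx": 0,"dy": 0,"dz": 0,"wx": 0,"wy": 0,"wz": 0},
  {"grip": 1,"dx": 0,"dy": 0,"dz": 0,"wx": 0,"wy": 0,"wz": 0},
  {"grip": 1,"dx": 0,"dy": 0,"dz": 0,"wx": 0,"wy": 0,"wz": 0},
])

```text
time_s: 61.15
ee_pos: [554.0, -157.7, 121.3]
ee_rot: [3.136, 0.002, 1.576]
wrist_force: [6.8, 0.1, -5.1]
grip_width: 19.2
finger_force: 30.2
```

step_arm([
  {"grip": 1,"dx": 2.9,"dy": 0.2,"dz": 0,"wx": 0,"wy": 0,"wz": 0},
  {"grip": 1,"dx": 2.9,"dy": 0.2,"dz": 0,"wx": 0,"wy": 0,"wz": 0},
  {"grip": 1,"dx": 2.9,"dy": 0.2,"dz": 0,"wx": 0,"wy": 0,"wz": 0},
  {"grip": 1,"dx": 2.8,"dy": 0.2,"dz": 0,"wx": 0,"wy": 0,"wz": 0},
  {"grip": 1,"dx": 2.8,"dy": 0.2,"dz": 0,"wx": 0,"wy": 0,"wz": 0},
  {"grip": 1,"dx": 0,"dy": 0,"dz": 0,"wx": 0,"wy": 0,"wz": 0},
  {"grip": 1,"dx": 0,"dy": 0,"dz": 0,"wx": 0,"wy": 0,"wz": 0},
  {"grip": 1,"dx": 0,"dy": 0,"dz": 0,"wx": 0,"wy": 0,"wz": 0},
  {"grip": 1,"dx": 0,"dy": 0,"dz": 0,"wx": 0,"wy": 0,"wz": 0},
  {"grip": 1,"dx": 0,"dy": 0,"dz": 0,"wx": 0,"wy": 0,"wz": 0},
])

```text
time_s: 62.15
ee_pos: [554.8, -144.0, 121.3]
ee_rot: [3.136, 0.003, 1.577]
wrist_force: [6.7, -1.2, -4.6]
grip_width: 19.3
finger_force: 30.2
```

step_arm([
  {"grip": 1,"dx": 2.7,"dy": 0.9,"dz": 0,"wx": 0,"wy": 0,"wz": 0},
  {"grip": 1,"dx": 2.7,"dy": 0.9,"dz": 0,"wx": 0,"wy": 0,"wz": 0},
  {"grip": 1,"dx": 2.7,"dy": 0.9,"dz": 0,"wx": 0,"wy": 0,"wz": 0},
  {"grip": 1,"dx": 2.7,"dy": 0.9,"dz": 0,"wx": 0,"wy": 0,"wz": 0},
  {"grip": 1,"dx": 2.7,"dy": 0.9,"dz": 0,"wx": 0,"wy": 0,"wz": 0},
  {"grip": 1,"dx": 0,"dy": 0,"dz": 0,"wx": 0,"wy": 0,"wz": 0},
  {"grip": 1,"dx": 0,"dy": 0,"dz": 0,"wx": 0,"wy": 0,"wz": 0},
  {"grip": 1,"dx": 0,"dy": 0,"dz": 0,"wx": 0,"wy": 0,"wz": 0},
  {"grip": 1,"dx": 0,"dy": 0,"dz": 0,"wx": 0,"wy": 0,"wz": 0},
  {"grip": 1,"dx": 0,"dy": 0,"dz": 0,"wx": 0,"wy": 0,"wz": 0},
])

```text
time_s: 63.15
ee_pos: [558.8, -130.8, 121.3]
ee_rot: [3.137, 0.004, 1.577]
wrist_force: [4.9, -1.4, -4.8]
grip_width: 19.1
finger_force: 30.2
```

step_arm([
  {"grip": 1,"dx": 2.4,"dy": 1.5,"dz": 0,"wx": 0,"wy": 0,"wz": 0},
  {"grip": 1,"dx": 2.4,"dy": 1.5,"dz": 0,"wx": 0,"wy": 0,"wz": 0},
  {"grip": 1,"dx": 2.4,"dy": 1.5,"dz": 0,"wx": 0,"wy": 0,"wz": 0},
  {"grip": 1,"dx": 2.4,"dy": 1.6,"dz": 0,"wx": 0,"wy": 0,"wz": 0},
  {"grip": 1,"dx": 2.4,"dy": 1.6,"dz": 0,"wx": 0,"wy": 0,"wz": 0},
  {"grip": 1,"dx": 0,"dy": 0,"dz": 0,"wx": 0,"wy": 0,"wz": 0},
  {"grip": 1,"dx": 0,"dy": 0,"dz": 0,"wx": 0,"wy": 0,"wz": 0},
  {"grip": 1,"dx": 0,"dy": 0,"dz": 0,"wx": 0,"wy": 0,"wz": 0},
  {"grip": 1,"dx": 0,"dy": 0,"dz": 0,"wx": 0,"wy": 0,"wz": 0},
  {"grip": 1,"dx": 0,"dy": 0,"dz": 0,"wx": 0,"wy": 0,"wz": 0},
])

```text
time_s: 64.15
ee_pos: [566.1, -118.9, 121.3]
ee_rot: [3.138, 0.004, 1.577]
wrist_force: [4.4, -4.1, -3.5]
grip_width: 19.2
finger_force: 30.2
```

step_arm([
  {"grip": 1,"dx": 1.9,"dy": 2.1,"dz": 0,"wx": 0,"wy": 0,"wz": 0},
  {"grip": 1,"dx": 1.9,"dy": 2.1,"dz": 0,"wx": 0,"wy": 0,"wz": 0},
  {"grip": 1,"dx": 1.9,"dy": 2.1,"dz": 0,"wx": 0,"wy": 0,"wz": 0},
  {"grip": 1,"dx": 1.9,"dy": 2.1,"dz": 0,"wx": 0,"wy": 0,"wz": 0},
  {"grip": 1,"dx": 1.9,"dy": 2.2,"dz": 0,"wx": 0,"wy": 0,"wz": 0},
  {"grip": 1,"dx": 0,"dy": 0,"dz": 0,"wx": 0,"wy": 0,"wz": 0},
  {"grip": 1,"dx": 0,"dy": 0,"dz": 0,"wx": 0,"wy": 0,"wz": 0},
  {"grip": 1,"dx": 0,"dy": 0,"dz": 0,"wx": 0,"wy": 0,"wz": 0},
  {"grip": 1,"dx": 0,"dy": 0,"dz": 0,"wx": 0,"wy": 0,"wz": 0},
  {"grip": 1,"dx": 0,"dy": 0,"dz": 0,"wx": 0,"wy": 0,"wz": 0},
])

```text
time_s: 65.15
ee_pos: [576.1, -109.3, 121.3]
ee_rot: [3.139, 0.004, 1.577]
wrist_force: [2.7, -3.9, -3.1]
grip_width: 19.1
finger_force: 30.2
```

step_arm([
  {"grip": 1,"dx": 1.3,"dy": 2.5,"dz": 0,"wx": 0,"wy": 0,"wz": 0},
  {"grip": 1,"dx": 1.3,"dy": 2.5,"dz": 0,"wx": 0,"wy": 0,"wz": 0},
  {"grip": 1,"dx": 1.3,"dy": 2.5,"dz": 0,"wx": 0,"wy": 0,"wz": 0},
  {"grip": 1,"dx": 1.3,"dy": 2.6,"dz": 0,"wx": 0,"wy": 0,"wz": 0},
  {"grip": 1,"dx": 1.3,"dy": 2.6,"dz": 0,"wx": 0,"wy": 0,"wz": 0},
  {"grip": 1,"dx": 0,"dy": 0,"dz": 0,"wx": 0,"wy": 0,"wz": 0},
  {"grip": 1,"dx": 0,"dy": 0,"dz": 0,"wx": 0,"wy": 0,"wz": 0},
  {"grip": 1,"dx": 0,"dy": 0,"dz": 0,"wx": 0,"wy": 0,"wz": 0},
  {"grip": 1,"dx": 0,"dy": 0,"dz": 0,"wx": 0,"wy": 0,"wz": 0},
  {"grip": 1,"dx": 0,"dy": 0,"dz": 0,"wx": 0,"wy": 0,"wz": 0},
])

```text
time_s: 66.15
ee_pos: [588.1, -102.4, 121.2]
ee_rot: [3.14, 0.003, 1.578]
wrist_force: [2.6, -4.1, -1.5]
grip_width: 19.2
finger_force: 30.3
```

step_arm([
  {"grip": 1,"dx": 0.6,"dy": 2.8,"dz": 0,"wx": 0,"wy": 0,"wz": 0},
  {"grip": 1,"dx": 0.6,"dy": 2.8,"dz": 0,"wx": 0,"wy": 0,"wz": 0},
  {"grip": 1,"dx": 0.6,"dy": 2.8,"dz": 0,"wx": 0,"wy": 0,"wz": 0},
  {"grip": 1,"dx": 0.6,"dy": 2.8,"dz": 0,"wx": 0,"wy": 0,"wz": 0},
  {"grip": 1,"dx": 0.6,"dy": 2.8,"dz": 0,"wx": 0,"wy": 0,"wz": 0},
  {"grip": 1,"dx": 0,"dy": 0,"dz": 0,"wx": 0,"wy": 0,"wz": 0},
  {"grip": 1,"dx": 0,"dy": 0,"dz": 0,"wx": 0,"wy": 0,"wz": 0},
  {"grip": 1,"dx": 0,"dy": 0,"dz": 0,"wx": 0,"wy": 0,"wz": 0},
  {"grip": 1,"dx": 0,"dy": 0,"dz": 0,"wx": 0,"wy": 0,"wz": 0},
  {"grip": 1,"dx": 0,"dy": 0,"dz": 0,"wx": 0,"wy": 0,"wz": 0},
])

```text
time_s: 67.15
ee_pos: [601.8, -98.8, 121.2]
ee_rot: [3.141, 0.002, 1.577]
wrist_force: [1.0, -5.9, -0.7]
grip_width: 19.6
finger_force: 30.3
```

step_arm([
  {"grip": 1,"dx": -0.2,"dy": 2.8,"dz": 0,"wx": 0,"wy": 0,"wz": 0},
  {"grip": 1,"dx": -0.2,"dy": 2.8,"dz": 0,"wx": 0,"wy": 0,"wz": 0},
  {"grip": 1,"dx": -0.2,"dy": 2.9,"dz": 0,"wx": 0,"wy": 0,"wz": 0},
  {"grip": 1,"dx": -0.2,"dy": 2.9,"dz": 0,"wx": 0,"wy": 0,"wz": 0},
  {"grip": 1,"dx": -0.2,"dy": 2.9,"dz": 0,"wx": 0,"wy": 0,"wz": 0},
  {"grip": 1,"dx": 0,"dy": 0,"dz": 0,"wx": 0,"wy": 0,"wz": 0},
  {"grip": 1,"dx": 0,"dy": 0,"dz": 0,"wx": 0,"wy": 0,"wz": 0},
  {"grip": 1,"dx": 0,"dy": 0,"dz": 0,"wx": 0,"wy": 0,"wz": 0},
  {"grip": 1,"dx": 0,"dy": 0,"dz": 0,"wx": 0,"wy": 0,"wz": 0},
  {"grip": 1,"dx": 0,"dy": 0,"dz": 0,"wx": 0,"wy": 0,"wz": 0},
])

```text
time_s: 68.15
ee_pos: [616.5, -98.8, 121.2]
ee_rot: [3.14, 0.001, 1.577]
wrist_force: [0.9, -5.2, -0.6]
grip_width: 19.3
finger_force: 30.3
```

step_arm([
  {"grip": 1,"dx": -0.9,"dy": 2.7,"dz": 0,"wx": 0,"wy": 0,"wz": 0},
  {"grip": 1,"dx": -0.9,"dy": 2.7,"dz": 0,"wx": 0,"wy": 0,"wz": 0},
  {"grip": 1,"dx": -0.9,"dy": 2.7,"dz": 0,"wx": 0,"wy": 0,"wz": 0},
  {"grip": 1,"dx": -0.9,"dy": 2.7,"dz": 0,"wx": 0,"wy": 0,"wz": 0},
  {"grip": 1,"dx": -0.9,"dy": 2.7,"dz": 0,"wx": 0,"wy": 0,"wz": 0},
  {"grip": 1,"dx": 0,"dy": 0,"dz": 0,"wx": 0,"wy": 0,"wz": 0},
  {"grip": 1,"dx": 0,"dy": 0,"dz": 0,"wx": 0,"wy": 0,"wz": 0},
  {"grip": 1,"dx": 0,"dy": 0,"dz": 0,"wx": 0,"wy": 0,"wz": 0},
  {"grip": 1,"dx": 0,"dy": 0,"dz": 0,"wx": 0,"wy": 0,"wz": 0},
  {"grip": 1,"dx": 0,"dy": 0,"dz": 0,"wx": 0,"wy": 0,"wz": 0},
])

```text
time_s: 69.15
ee_pos: [630.2, -102.7, 121.3]
ee_rot: [3.14, -0.0, 1.577]
wrist_force: [2.7, 0.3, 0.0]
grip_width: 19.1
finger_force: 30.3
```

step_arm([
  {"grip": 1,"dx": -1.5,"dy": 2.4,"dz": 0,"wx": 0,"wy": 0,"wz": 0},
  {"grip": 1,"dx": -1.5,"dy": 2.4,"dz": 0,"wx": 0,"wy": 0,"wz": 0},
  {"grip": 1,"dx": -1.5,"dy": 2.4,"dz": 0,"wx": 0,"wy": 0,"wz": 0},
  {"grip": 1,"dx": -1.6,"dy": 2.4,"dz": 0,"wx": 0,"wy": 0,"wz": 0},
  {"grip": 1,"dx": -1.6,"dy": 2.4,"dz": 0,"wx": 0,"wy": 0,"wz": 0},
  {"grip": 1,"dx": 0,"dy": 0,"dz": 0,"wx": 0,"wy": 0,"wz": 0},
  {"grip": 1,"dx": 0,"dy": 0,"dz": 0,"wx": 0,"wy": 0,"wz": 0},
  {"grip": 1,"dx": 0,"dy": 0,"dz": 0,"wx": 0,"wy": 0,"wz": 0},
  {"grip": 1,"dx": 0,"dy": 0,"dz": 0,"wx": 0,"wy": 0,"wz": 0},
  {"grip": 1,"dx": 0,"dy": 0,"dz": 0,"wx": 0,"wy": 0,"wz": 0},
])

```text
time_s: 70.15
ee_pos: [642.6, -110.1, 121.2]
ee_rot: [3.139, -0.001, 1.576]
wrist_force: [2.3, 5.0, 0.7]
grip_width: 19.5
finger_force: 30.3
```

step_arm([
  {"grip": 1,"dx": -2.1,"dy": 1.9,"dz": 0,"wx": 0,"wy": 0,"wz": 0},
  {"grip": 1,"dx": -2.1,"dy": 1.9,"dz": 0,"wx": 0,"wy": 0,"wz": 0},
  {"grip": 1,"dx": -2.1,"dy": 1.9,"dz": 0,"wx": 0,"wy": 0,"wz": 0},
  {"grip": 1,"dx": -2.1,"dy": 1.9,"dz": 0,"wx": 0,"wy": 0,"wz": 0},
  {"grip": 1,"dx": -2.1,"dy": 1.9,"dz": 0,"wx": 0,"wy": 0,"wz": 0},
  {"grip": 1,"dx": 0,"dy": 0,"dz": 0,"wx": 0,"wy": 0,"wz": 0},
  {"grip": 1,"dx": 0,"dy": 0,"dz": 0,"wx": 0,"wy": 0,"wz": 0},
  {"grip": 1,"dx": 0,"dy": 0,"dz": 0,"wx": 0,"wy": 0,"wz": 0},
  {"grip": 1,"dx": 0,"dy": 0,"dz": 0,"wx": 0,"wy": 0,"wz": 0},
  {"grip": 1,"dx": 0,"dy": 0,"dz": 0,"wx": 0,"wy": 0,"wz": 0},
])

```text
time_s: 71.15
ee_pos: [648.2, -115.2, 121.1]
ee_rot: [-3.135, -0.01, 1.576]
wrist_force: [-3.6, 14.4, 8.5]
grip_width: 19.2
finger_force: 30.1
```

step_arm([
  {"grip": 1,"dx": -1,"dy": 0.8,"dz": 0,"wx": 0,"wy": 0,"wz": 0},
  {"grip": 1,"dx": -1,"dy": 0.8,"dz": 0,"wx": 0,"wy": 0,"wz": 0},
  {"grip": 1,"dx": -1,"dy": 0.8,"dz": 0,"wx": 0,"wy": 0,"wz": 0},
  {"grip": 1,"dx": -1,"dy": 0.8,"dz": 0,"wx": 0,"wy": 0,"wz": 0},
  {"grip": 1,"dx": 0,"dy": 0,"dz": 0,"wx": 0,"wy": 0,"wz": 0},
  {"grip": 1,"dx": 0,"dy": 0,"dz": 0,"wx": 0,"wy": 0,"wz": 0},
  {"grip": 1,"dx": 0,"dy": 0,"dz": 0,"wx": 0,"wy": 0,"wz": 0},
  {"grip": 1,"dx": 0,"dy": 0,"dz": 0,"wx": 0,"wy": 0,"wz": 0},
  {"grip": 1,"dx": 0,"dy": 0,"dz": 0,"wx": 0,"wy": 0,"wz": 0},
  {"grip": 1,"dx": 0,"dy": 0,"dz": 0,"wx": 0,"wy": 0,"wz": 0},
])

```text
time_s: 72.15
ee_pos: [648.3, -115.2, 121.0]
ee_rot: [-3.128, -0.017, 1.576]
wrist_force: [-8.5, 21.9, 13.7]
grip_width: 19.1
finger_force: 30.2
```

Run:
```python
from crank import *
from scipy.optimize import least_squares
P=np.array([[594.5,-206.5],[593.5,-206.2],[611,-98.4],[580.8,-200.8],[570.2,-192.7],[562.3,-182.9],[556.7,-170.9],[554,-157.7],[554.8,-144],[558.8,-130.8],[566.1,-118.9],[576.1,-109.3],[588.1,-102.4],[601.8,-98.8],[616.5,-98.8],[630.2,-102.7],[642.6,-110.1]])
r=least_squares(lambda q:np.hypot(*(P-q[:2]).T)-q[2],[605,-152,55]); print(r.x.round(1),r.fun.round(1))
s=get_state(); print(s['ee_pos'],s['ee_rot'],s['wrist_force'],s['torque'],s['grip_width'])
v=np.array(s['ee_pos'][:2])-r.x[:2]; a=np.degrees(np.arctan2(v[1],v[0])); print('now',a,np.hypot(*v))
```

```text
[ 608.9 -153.4   55. ] [-0.  -0.1  0.   0.   0.1  0.1  0.   0.  -0.1 -0.1 -0.  -0.1  0.1  0.1
  0.1 -0.  -0.1]
[ 648.25810572 -115.24582024  121.04026598] [-3.12770966 -0.01658802  1.57630678] [-8.48280912 21.91975451 13.66701256] [ 3.58619834  1.28550872 -0.01155401] 19.08450991120477
now 44.123106355918985 54.84591208554383
```

Run:
```python
import numpy as np
a=np.radians(44.1+np.arange(0,91,15)); p=55*np.c_[np.cos(a),np.sin(a)]; print(np.diff(p,axis=0)[:,::-1].round(1).tolist(), 'order dx(Y),dy(X)')
```

```text
[[8.9, -11.3], [5.7, -13.2], [2.1, -14.2], [-1.7, -14.3], [-5.3, -13.3], [-8.6, -11.5]] order dx(Y),dy(X)
```

step_arm([
  {"grip": 1,"dx": 9.4,"dy": -7,"dz": 0,"wx": 0,"wy": 0,"wz": 0},
  {"grip": 1,"dx": 0,"dy": 0,"dz": 0,"wx": 0,"wy": 0,"wz": 0},
  {"grip": 1,"dx": 8.9,"dy": -11.3,"dz": 0,"wx": 0,"wy": 0,"wz": 0},
  {"grip": 1,"dx": 5.7,"dy": -13.2,"dz": 0,"wx": 0,"wy": 0,"wz": 0},
  {"grip": 1,"dx": 2.1,"dy": -14.2,"dz": 0,"wx": 0,"wy": 0,"wz": 0},
  {"grip": 1,"dx": -1.7,"dy": -14.3,"dz": 0,"wx": 0,"wy": 0,"wz": 0},
  {"grip": 1,"dx": -5.3,"dy": -13.3,"dz": 0,"wx": 0,"wy": 0,"wz": 0},
  {"grip": 1,"dx": -8.6,"dy": -11.5,"dz": 0,"wx": 0,"wy": 0,"wz": 0},
  {"grip": 1,"dx": 0,"dy": 0,"dz": 0,"wx": 0,"wy": 0,"wz": 0},
  {"grip": 1,"dx": 0,"dy": 0,"dz": 0,"wx": 0,"wy": 0,"wz": 0},
])

```text
time_s: 73.15
ee_pos: [568.5, -116.3, 121.2]
ee_rot: [-3.14, 0.0, 1.576]
wrist_force: [-2.7, 0.2, 3.5]
grip_width: 18.8
finger_force: 30.3
```

Run:
```python
from crank import *
s=get_state(); v=s['ee_pos'][:2]-[608.9,-153.4]; print(np.degrees(np.arctan2(v[1],v[0])),np.hypot(*v),s['ee_pos'],s['wrist_force'],s['grip_width'])
```

```text
137.4398576765986 54.83606592013305 [ 568.50952087 -116.31087327  121.1770829 ] [-2.74654984  0.21601231  3.45260534] 18.828492536877484
```

step_arm([
  {"grip": 0.5,"dx": 0,"dy": 0,"dz": 0,"wx": 0,"wy": 0,"wz": 0},
  {"grip": 0.3,"dx": 0,"dy": 0,"dz": 0,"wx": 0,"wy": 0,"wz": 0},
  {"grip": 0,"dx": 0,"dy": 0,"dz": 0,"wx": 0,"wy": 0,"wz": 0},
  {"grip": 0,"dx": 0,"dy": 0,"dz": 0,"wx": 0,"wy": 0,"wz": 0},
  {"grip": 0,"dx": 0,"dy": 0,"dz": 0,"wx": 0,"wy": 0,"wz": 0},
  {"grip": 0,"dx": 0,"dy": 0,"dz": -10,"wx": 0,"wy": 0,"wz": 0},
  {"grip": 0,"dx": 0,"dy": 0,"dz": -20,"wx": 0,"wy": 0,"wz": 0},
  {"grip": 0,"dx": 0,"dy": 0,"dz": -30,"wx": 0,"wy": 0,"wz": 0},
  {"grip": 0,"dx": 0,"dy": 0,"dz": -20,"wx": 0,"wy": 0,"wz": 0},
  {"grip": 0,"dx": 0,"dy": 0,"dz": 0,"wx": 0,"wy": 0,"wz": 0},
])

```text
time_s: 74.15
ee_pos: [571.8, -115.9, 205.1]
ee_rot: [3.134, 0.003, 1.577]
wrist_force: [0.2, -0.4, 0.0]
grip_width: 84.9
finger_force: 0.0
```

step_arm([
  {"grip": 0,"dx": -7,"dy": -32,"dz": 0,"wx": 0,"wy": 0,"wz": 0},
  {"grip": 0,"dx": -7,"dy": -32,"dz": 0,"wx": 0,"wy": 0,"wz": 0},
  {"grip": 0,"dx": -7,"dy": -31,"dz": 0,"wx": 0,"wy": 0,"wz": 0},
  {"grip": 0,"dx": 0,"dy": 0,"dz": 0,"wx": 0,"wy": 0,"wz": -0.14},
  {"grip": 0,"dx": 0,"dy": 0,"dz": 0,"wx": 0,"wy": 0,"wz": -0.14},
  {"grip": 0,"dx": 0,"dy": 0,"dz": 0,"wx": 0,"wy": 0,"wz": -0.14},
  {"grip": 0,"dx": 0,"dy": 0,"dz": 0,"wx": 0,"wy": 0,"wz": -0.14},
  {"grip": 0,"dx": 0,"dy": 0,"dz": 0,"wx": 0,"wy": 0,"wz": -0.14},
  {"grip": 0,"dx": 0,"dy": 0,"dz": 0,"wx": 0,"wy": 0,"wz": -0.14},
  {"grip": 0,"dx": 0,"dy": 0,"dz": 0,"wx": 0,"wy": 0,"wz": -0.14},
])

```text
time_s: 75.15
ee_pos: [473.9, -136.3, 200.5]
ee_rot: [-3.141, -0.002, 2.563]
wrist_force: [-0.1, 0.4, 0.6]
grip_width: 86.9
finger_force: 0.0
```

step_arm([
  {"grip": 0,"dx": 0,"dy": 0,"dz": 0,"wx": 0,"wy": 0,"wz": -0.14},
  {"grip": 0,"dx": 0,"dy": 0,"dz": 0,"wx": 0,"wy": 0,"wz": -0.14},
  {"grip": 0,"dx": 0,"dy": 0,"dz": 0,"wx": 0,"wy": 0,"wz": -0.14},
  {"grip": 0,"dx": 0,"dy": 0,"dz": 0,"wx": 0,"wy": 0,"wz": -0.09},
  {"grip": 0,"dx": 0,"dy": 0,"dz": 0,"wx": 0,"wy": 0,"wz": 0},
  {"grip": 0,"dx": 0,"dy": 0,"dz": 0,"wx": 0,"wy": 0,"wz": 0},
  {"grip": 0,"dx": 0,"dy": 0,"dz": 0,"wx": 0,"wy": 0,"wz": 0},
  {"grip": 0,"dx": 0,"dy": 0,"dz": 0,"wx": 0,"wy": 0,"wz": 0},
  {"grip": 0,"dx": 0,"dy": 0,"dz": 0,"wx": 0,"wy": 0,"wz": 0},
  {"grip": 0,"dx": 0,"dy": 0,"dz": 0,"wx": 0,"wy": 0,"wz": 0},
])

```text
time_s: 76.15
ee_pos: [474.6, -136.6, 201.2]
ee_rot: [-3.142, 0.0, 3.066]
wrist_force: [0.0, 0.2, -0.2]
grip_width: 87.1
finger_force: 0.0
```

Run:
```python
from p import *
plan((473.5,-137,62),176); print(get_state()['q'].round(2))
```

```text
shift(cur tool) [  1.   -0.5 139.2] turn [-0.     0.    -0.005] [-0.   0.  -0.3]
[-0.51  0.38  1.78  0.    0.98 -2.  ]
```

step_arm([
  {"grip": 0,"dx": 1,"dy": 0,"dz": 30,"wx": 0,"wy": 0,"wz": 0},
  {"grip": 0,"dx": 0,"dy": 0,"dz": 30,"wx": 0,"wy": 0,"wz": 0},
  {"grip": 0,"dx": 0,"dy": 0,"dz": 30,"wx": 0,"wy": 0,"wz": 0},
  {"grip": 0,"dx": 0,"dy": 0,"dz": 20,"wx": 0,"wy": 0,"wz": 0},
  {"grip": 0,"dx": 0,"dy": 0,"dz": 15,"wx": 0,"wy": 0,"wz": 0},
  {"grip": 0,"dx": 0,"dy": 0,"dz": 14,"wx": 0,"wy": 0,"wz": 0},
  {"grip": 0,"dx": 0,"dy": 0,"dz": 0,"wx": 0,"wy": 0,"wz": 0},
  {"grip": 1,"dx": 0,"dy": 0,"dz": 0,"wx": 0,"wy": 0,"wz": 0},
  {"grip": 1,"dx": 0,"dy": 0,"dz": 0,"wx": 0,"wy": 0,"wz": 0},
  {"grip": 1,"dx": 0,"dy": 0,"dz": 0,"wx": 0,"wy": 0,"wz": 0},
])

```text
time_s: 77.15
ee_pos: [474.1, -136.8, 63.0]
ee_rot: [-3.141, 0.002, 3.067]
wrist_force: [0.5, -0.5, 0.0]
grip_width: 70.6
finger_force: 0.0
```

step_arm([
  {"grip": 1,"dx": 0,"dy": 0,"dz": 0,"wx": 0,"wy": 0,"wz": 0},
  {"grip": 1,"dx": 0,"dy": 0,"dz": 0,"wx": 0,"wy": 0,"wz": 0},
  {"grip": 1,"dx": 0,"dy": 0,"dz": 0,"wx": 0,"wy": 0,"wz": 0},
  {"grip": 1,"dx": 0,"dy": 0,"dz": 0,"wx": 0,"wy": 0,"wz": 0},
  {"grip": 1,"dx": 0,"dy": 0,"dz": 0,"wx": 0,"wy": 0,"wz": 0},
  {"grip": 1,"dx": 0,"dy": 0,"dz": 0,"wx": 0,"wy": 0,"wz": 0},
  {"grip": 1,"dx": 0,"dy": 0,"dz": 0,"wx": 0,"wy": 0,"wz": 0},
  {"grip": 1,"dx": 0,"dy": 0,"dz": 0,"wx": 0,"wy": 0,"wz": 0},
  {"grip": 1,"dx": 0,"dy": 0,"dz": 0,"wx": 0,"wy": 0,"wz": 0},
  {"grip": 1,"dx": 0,"dy": 0,"dz": 0,"wx": 0,"wy": 0,"wz": 0},
])

```text
time_s: 78.15
ee_pos: [473.5, -137.4, 62.2]
ee_rot: [-3.14, 0.0, 3.067]
wrist_force: [-2.3, -4.4, 0.4]
grip_width: 19.7
finger_force: 30.0
```

step_arm([
  {"grip": 1,"dx": 0,"dy": -8,"dz": 0,"wx": 0,"wy": 0,"wz": 0},
  {"grip": 1,"dx": 0,"dy": -8,"dz": 0,"wx": 0,"wy": 0,"wz": 0},
  {"grip": 1,"dx": 0,"dy": -8,"dz": 0,"wx": 0,"wy": 0,"wz": 0},
  {"grip": 1,"dx": 0,"dy": -8,"dz": 0,"wx": 0,"wy": 0,"wz": 0},
  {"grip": 1,"dx": 0,"dy": -8,"dz": 0,"wx": 0,"wy": 0,"wz": 0},
  {"grip": 1,"dx": 0,"dy": -8,"dz": 0,"wx": 0,"wy": 0,"wz": 0},
  {"grip": 1,"dx": 0,"dy": -8,"dz": 0,"wx": 0,"wy": 0,"wz": 0},
  {"grip": 1,"dx": 0,"dy": -6,"dz": 0,"wx": 0,"wy": 0,"wz": 0},
  {"grip": 1,"dx": 0,"dy": 0,"dz": 0,"wx": 0,"wy": 0,"wz": 0},
  {"grip": 1,"dx": 0,"dy": 0,"dz": 0,"wx": 0,"wy": 0,"wz": 0},
])

```text
time_s: 79.15
ee_pos: [469.0, -199.4, 62.2]
ee_rot: [-3.14, 0.001, 3.067]
wrist_force: [0.1, -2.1, -1.0]
grip_width: 19.9
finger_force: 30.0
```

step_arm([
  {"grip": 1,"dx": 0,"dy": -2,"dz": 0,"wx": 0,"wy": 0,"wz": 0},
  {"grip": 1,"dx": 0,"dy": -2,"dz": 0,"wx": 0,"wy": 0,"wz": 0},
  {"grip": 1,"dx": 0,"dy": -2,"dz": 0,"wx": 0,"wy": 0,"wz": 0},
  {"grip": 1,"dx": 0,"dy": -2,"dz": 0,"wx": 0,"wy": 0,"wz": 0},
  {"grip": 1,"dx": 0,"dy": -2,"dz": 0,"wx": 0,"wy": 0,"wz": 0},
  {"grip": 1,"dx": 0,"dy": -2,"dz": 0,"wx": 0,"wy": 0,"wz": 0},
  {"grip": 1,"dx": 0,"dy": 0,"dz": 0,"wx": 0,"wy": 0,"wz": 0},
  {"grip": 1,"dx": 0,"dy": 0,"dz": 0,"wx": 0,"wy": 0,"wz": 0},
  {"grip": 1,"dx": 0,"dy": 0,"dz": 0,"wx": 0,"wy": 0,"wz": 0},
  {"grip": 1,"dx": 0,"dy": 0,"dz": 0,"wx": 0,"wy": 0,"wz": 0},
])

```text
time_s: 80.15
ee_pos: [468.4, -207.5, 62.2]
ee_rot: [3.137, 0.0, 3.065]
wrist_force: [7.3, 9.7, 1.1]
grip_width: 19.8
finger_force: 30.0
```

step_arm([
  {"grip": 1,"dx": 0,"dy": -2,"dz": 0,"wx": 0,"wy": 0,"wz": 0},
  {"grip": 1,"dx": 0,"dy": -2,"dz": 0,"wx": 0,"wy": 0,"wz": 0},
  {"grip": 1,"dx": 0,"dy": 0,"dz": 0,"wx": 0,"wy": 0,"wz": 0},
  {"grip": 1,"dx": 0,"dy": 0,"dz": 0,"wx": 0,"wy": 0,"wz": 0},
  {"grip": 1,"dx": 0,"dy": 0,"dz": 0,"wx": 0,"wy": 0,"wz": 0},
  {"grip": 1,"dx": 0,"dy": 0,"dz": 0,"wx": 0,"wy": 0,"wz": 0},
  {"grip": 1,"dx": 0,"dy": 0,"dz": 0,"wx": 0,"wy": 0,"wz": 0},
  {"grip": 1,"dx": 0,"dy": 0,"dz": 0,"wx": 0,"wy": 0,"wz": 0},
  {"grip": 1,"dx": 0,"dy": 0,"dz": 0,"wx": 0,"wy": 0,"wz": 0},
  {"grip": 1,"dx": 0,"dy": 6,"dz": 0,"wx": 0,"wy": 0,"wz": 0},
])

```text
time_s: 81.15
ee_pos: [468.5, -206.9, 62.2]
ee_rot: [3.141, -0.0, 3.069]
wrist_force: [-0.4, -2.4, -1.9]
grip_width: 19.7
finger_force: 30.0
```

step_arm([
  {"grip": 0.5,"dx": 0,"dy": 0,"dz": 0,"wx": 0,"wy": 0,"wz": 0},
  {"grip": 0.3,"dx": 0,"dy": 0,"dz": 0,"wx": 0,"wy": 0,"wz": 0},
  {"grip": 0,"dx": 0,"dy": 0,"dz": 0,"wx": 0,"wy": 0,"wz": 0},
  {"grip": 0,"dx": 0,"dy": 0,"dz": 0,"wx": 0,"wy": 0,"wz": 0},
  {"grip": 0,"dx": 0,"dy": 0,"dz": -20,"wx": 0,"wy": 0,"wz": 0},
  {"grip": 0,"dx": 0,"dy": 0,"dz": -40,"wx": 0,"wy": 0,"wz": 0},
  {"grip": 0,"dx": 0,"dy": 0,"dz": -40,"wx": 0,"wy": 0,"wz": 0},
  {"grip": 0,"dx": 0,"dy": -20,"dz": -40,"wx": 0,"wy": 0,"wz": 0},
  {"grip": 0,"dx": 0,"dy": -40,"dz": 0,"wx": 0,"wy": 0,"wz": 0},
  {"grip": 0,"dx": 0,"dy": -40,"dz": 0,"wx": 0,"wy": 0,"wz": 0},
])

```text
time_s: 82.15
ee_pos: [461.0, -309.6, 204.4]
ee_rot: [-3.139, 0.003, 3.068]
wrist_force: [-0.0, -0.0, -1.0]
grip_width: 84.8
finger_force: 0.0
```

Run:
```python
from p import *
c=snap('top')['pixels'][:,:,::-1];d=snap('scene')['pixels'][:,:,::-1]
cv2.imwrite('pics/v7.png',cv2.convertScaleAbs(np.vstack([cv2.resize(c[160:280,150:430],(790,340)),np.hstack([cv2.resize(d[190:310,310:430],(300,260)),cv2.resize(d[230:320,235:342],(490,260))])]),alpha=1.4))
```

```text
(no output)
```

View pics/v7.png

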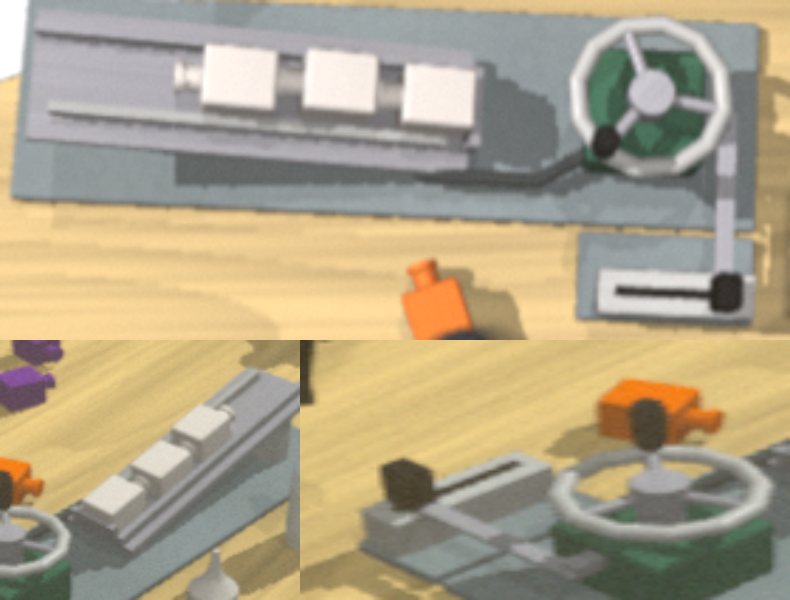

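```bash
python3 -c "
from workcell import *
print(close_job())"
```

```text
the job is handed in; nothing more can be done
None
```

The job is handed in, with no verdict returned: all three white bottles lie in the rail, necks uphill, in a closed row against the stop, the handwheel was cranked to its stop and backed off about 93°, and the lock is back at its locked end after a full 70 mm of travel.

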